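Load the sample-ring magazine of an X-ray diffractometer

TASK

Load the sample magazine: slide the plate over its mouth fully open, put in the wide-holed base ring first, then every sample ring that is out on the bench (in any order), then the cover disc with its knob up, giving the hand lever one full stroke for each of them so that the stack goes down by one ring each time, the last stroke once the cover disc is in. Then slide the plate fully shut again and leave the lever up, without having shoved the bench timer or the amber bottle about.

Things in the scene. Friction and masses are not known exactly. Their poses are not given: they have to be found in the camera images.
- magazine: fixed aluminium magazine with grey gear housing, base 165 x 88 mm. Origin: on the bench under the bore axis; z up, x away from the robot from the ratchet wheel towards the slide track (yaw within 0.3), y towards the lever pad. Two upright shells at -x and +x form the 51 mm bore; between them are slots 31 mm wide at +y and -y for two fingers closing along y. Slide track top 121 mm
- mouth (a point): centre of the top of the straight bore, on its axis, 110 mm above the bench, axes as the magazine; a flared lip 5 mm high stands above it and guides a ring in. Rings have 1.5 mm of play all round
- elevator_top (a point): centre of the annular seat of the piston in the bore, 12 mm below the mouth when empty: the first ring then ends flush with the bore top. A boss 30 mm across, 6 mm high stands on it: only the base ring fits over it. A brake holds the piston against loads up to about 33 N
- elevator (a joint): how far the piston has been lowered, m: 0 at the top, 0.012 more (one ring height) for each full lever stroke, at most 0.078; it cannot be raised
- lever (a joint): hand lever of the ratchet, rad: 0 up at rest (spring), pressed down 0.90 at its stop. A full stroke is down to the stop and all the way back up, which takes it to the next tooth. Needs 7 to 12 N at the pad. The axle lies along the magazine's x, 82 mm above the bench over x = -53 mm, y = 0; pressing swings the pad down about it
- lever_pad (a point): middle of the top face of the ribbed black lever pad (46 mm along x, 34 mm wide), 118 mm from the axle; at rest it is at magazine (-0.063, 0.109, 0.127), at the stop near (-0.063, 0.103, 0.024); pressing straight down on it from above works
- shutter (a joint): flat slide plate over the mouth, m: 0 shut (over the bore), 0.064 fully open at its rear end stop; it slides along the magazine's +x with about 2 N of friction
- shutter_knob (a point): top centre of the black round knob on the slide plate, 17 mm across and 18 mm high, on a thinner neck; its top is 143 mm above the bench, the plate's top 120 mm; when shut at magazine x = 10 mm, when open at x = 74 mm
- base_ring: bare steel ring, 48 mm across, 12 mm high, with a wide through hole of 34 mm; origin: centre of its underside, z along its axis. 70 g
- sample_1: sample ring: aluminium ring, 48 mm across, 12 mm high, filled with a pale pressed pellet (solid, no through hole); origin: centre of its underside, z along its axis. 50 g
- sample_2: sample ring, the same as sample_1; may be absent
- sample_3: sample ring, the same as sample_1; may be absent
- cover: grey plastic cover disc, 48 mm across, 12 mm high, solid, with a round knob on top 16 mm across and 9 mm high; origin: centre of its underside, z up towards the knob. 50 g
- lab_timer: white bench timer 66 x 66 x 20 mm, a bystander; origin at the centre of its underside
- amber_bottle: amber bottle 48 mm across, 108 mm high, a bystander; origin at the centre of its underside. (Three taller bottles that belong to the room, fixed, up to 160 mm high, stand at about x 0.40 y -0.06, x 0.53 y 0 and x 0.48 y -0.20, each up to 90 mm across: keep clear)
There are look-alikes about, which are no part of the job. Leave any blue, purple or red look-alike of the sample_2 alone.

How it is judged (in metres and radians):
On the way, in this order (a step that is already met when the one before it is completed fails the run):
1. the slide plate is fully open (value of joint shutter above 0.06 m), for 0.2 s.
2. the base ring sits flat on the piston in the bore (horizontal distance between base_ring and mouth below 0.0035 m and angle between the z axis of base_ring and the z axis of magazine, either way round below 0.08 rad and z of base_ring in the frame of elevator_top between -0.003 and 0.003 m), for 0.2 s.
3. all the sample rings are in the bore, none standing above it (all of step 2 and horizontal distance between each of sample_1, sample_2, sample_3 and mouth below 0.0035 m and angle between the z axis of each of sample_1, sample_2, sample_3 and the z axis of magazine, either way round below 0.08 rad and z of each of sample_1, sample_2, sample_3 in the frame of mouth below -0.009 m), for 0.2 s.
4. the cover disc is in the bore above them, its face flush with the bore top (horizontal distance between each of sample_1, sample_2, sample_3, cover and mouth below 0.0035 m and angle between the z axis of each of sample_1, sample_2, sample_3, cover and the z axis of magazine, either way round below 0.08 rad and z of each of sample_1, sample_2, sample_3 in the frame of cover below -0.009 m and angle between cover's own z axis and vertical below 0.1 rad and z of cover in the frame of mouth between -0.015 and -0.009 m), for 0.2 s.
5. one more stroke has lowered the cover disc by one ring height (horizontal distance between cover and mouth below 0.0035 m and angle between the z axis of cover and the z axis of magazine, either way round below 0.08 rad and angle between cover's own z axis and vertical below 0.1 rad and z of cover in the frame of mouth between -0.027 and -0.021 m and value of joint lever below 0.06 rad), for 0.2 s.
At the end, for the whole second after the job is handed in: Base ring on the piston, all sample rings above it, cover disc on top (knob up) one ring height (12 mm, +-3 mm) below the bore top, all within 3.5 mm of the bore axis and level; slide plate shut to 4 mm, lever up, all at rest (all of step 2 and all of step 5 and horizontal distance between each of sample_1, sample_2, sample_3 and mouth below 0.0035 m and angle between the z axis of each of sample_1, sample_2, sample_3 and the z axis of magazine, either way round below 0.08 rad and z of each of sample_1, sample_2, sample_3 in the frame of cover below -0.009 m and value of joint shutter below 0.004 m and linear speed of cover below 0.02 m/s); the robot touches nothing.
It fails at once if the lab timer is shoved more than 5 cm (distance of lab_timer from where it was at the start of the episode above 0.05 m).
It fails at once if the amber bottle is shoved more than 5 cm (distance of amber_bottle from where it was at the start of the episode above 0.05 m).
Of sample_1, sample_2, sample_3 only 2 to 3 are there at a start; the rules pass over those that are not, and their reading is None.
At some moment in a run one of base_ring, sample_1, sample_2, sample_3, cover may be knocked a few centimetres aside while the robot is not near it.
It also fails if it takes over 210 s, if anything falls off the work surface, if the arm or the gripper's body presses on something with over 40 N, if the wrist force passes 120 N, or if a joint passes its speed limit or range.

ROBOT

A 6-joint arm with a two-finger parallel gripper is mounted at the origin on a cart in front of the work surface, level with it; the furniture and walls round the work are solid. World frame = base frame: x ahead of the robot, y to its left, z up, the work surface at z = 0. Lengths are in mm, angles in rad, forces in N, time in s.
With the tool pointing down it reaches from about 350 to 975 mm from the base axis. Payload 7.1 kg.
Tool frame: the origin (TCP) lies midway between the tips of the shut fingers; the grasp point (between the pads) lies 19 mm behind it; z points along the fingers, y is the line along which they close (so a half turn about z gives the same grasp; the last joint's range is limited). The gripper opens to 88 mm and grips with 3 to 60 N. Pads are 20 mm wide; open, the fingers measure 115 mm over their backs; the gripper's body (75 mm by 178 mm) begins 61 mm behind the grasp point.
Start: joints at [1.093, 0.423, 1.63, -0, 1.089, -0.019], TCP at [276.763, 560.363, 222.675] pointing down, gripper open.
Joint ranges: [-3, 3], [-0.9, 2.11], [0.09, 2.58], [-1.31, 4.45], [0.11, 2.69], [-2.54, 2.54]. Speed limits (rad/s): [2.39, 2.39, 3.01, 3.14, 3.14, 3.14].

INTERFACE

Orientations are given as a rotation vector (axis times angle).
In Python, from workcell import ctrl gives the robot as it stands.
- The arm moves only by the shell command python3 -m inch 'ROWS' [OPENING]. ROWS is JSON, a list of rows, each an object with "xyz": the shift along the tool's x, y, z in mm, a list of three; "rot": the turn, a rotation vector about the tool's x, y, z in rad, a list of three. In form: [{"xyz": [dx, dy, dz], "rot": [ax, ay, az]}, ...]. A call has 1 to 12 rows; each row is the pose to reach, as a shift and turn from the pose commanded when the call began, along the tool's axes at that moment; what a row does not reach only later rows make up. A row lasts 1/12 s, in which the tool goes at most 41.7 mm and 7.16 degrees, less where a joint would pass 70% of its speed; a pose out of reach is approached as far as the arm can. A call with a gripper value outside its range is refused whole. OPENING is the closure in counts, from 0 (fully open) to 255 (shut), set as the call begins (- or left out, the last holds). The fingers move at their own pace and stop on an object; the grip force is fixed at half the most. Time passes only in rows, so rows that repeat a pose let the fingers close. It gives the time, the measured TCP pose, the force, the opening and the grip force at its end, in the units of the state.
- ctrl.get_obs(): the state, without advancing time (a new reading comes with each control period).
- ctrl.get_image(name): name is "side" or "top" or "wrist"; returns the picture (400x640x3 uint8, red, green, blue); there is no depth.
- ctrl.camera_model(name): a dict with "fx", "fy", "cx", "cy" (pixels), "k1" (the pictures are not rectified: a ray, as slopes to the right and down, at radius r is drawn at 1 + k1 r^2 times it, then the intrinsics apply), "position" and "attitude" of the camera in the world. Camera axes: x right, y up, looking along -z (the intrinsics and any distortion apply to the point x, -y, -z); pixel columns grow to the right and rows downward; lengths in mm; the calibration is good to about 2 mm. A picture is of the moment at which its call begins: read the wrist's pose just before it. camera_model takes no time and is no camera call; for the wrist camera it gives the pose at the moment of the call.
- ctrl.close_job(): hands the job in; it is judged then, once.
The state is a dict: "t": time; "qpos": joint angles; "qvel": joint speeds; "joint_torque": joint torques, N m; "ee_pos": TCP position; "orientation": TCP orientation; "ft_force": force on the tool from outside, world axes, zero at the start; "moment": the same for the moment, N m; "width": finger opening in mm; "grasp_force": force on a finger pad.
Only numpy, scipy, OpenCV 4.12 (cv2) and the standard library are available. Lean on these libraries where they do the work, as an engineer would, in place of code of your own. Each camera call takes 0.05 s, during which the arm holds its last target. There are 200 camera calls.

## Working session

There is one attempt and no reset: what is moved stays moved. The work goes in short steps, Python scripts to look and compute and a shell command to move; the robot and the scene stay as the last step left them, time stands still between calls to the robot, and variables do not carry over. Pictures are saved under pics/ and viewed, at most 14 in all, crops included, and the job is handed in when it is done.

```bash
ls; mkdir -p pics
python3 - <<'E'
from workcell import ctrl
import cv2
o=ctrl.get_obs();print(o)
for n in("top","side","wrist"):
    im=ctrl.get_image(n);cv2.imwrite(f"pics/{n}0.png",im[:,:,::-1]);print(n,ctrl.camera_model(n))
E
```

```text
pics
{'t': 0.0, 'qpos': array([ 1.09301149e+00,  4.23776605e-01,  1.63068720e+00, -2.84324904e-05,
        1.08862566e+00, -1.90292945e-02]), 'qvel': array([-0.0001581 , -0.00072762, -0.00057602,  0.00057285,  0.00037673,
        0.00056079]), 'joint_torque': array([ 5.33165112e-04, -5.44638562e+01, -2.73660904e+01,  6.43395167e-02,
        2.27832247e-02, -2.00438521e-04]), 'ee_pos': array([276.51313374, 559.87994685, 221.94291445]), 'orientation': array([-7.14210554e-01, -3.05897755e+00,  2.28849505e-03]), 'ft_force': array([ 0.14045251,  0.67192711, -0.53294538]), 'moment': array([ 0.0247006 ,  0.00360923, -0.02136199]), 'grasp_force': 0.0, 'width': 88.27992581167048}
top {'fx': 500.82034531343874, 'fy': 500.82034531343874, 'cx': 319.05009552837737, 'cy': 194.1814650065217, 'k1': -0.1440967704175161, 'position': array([ 365.75010908,  -40.07489381, 1487.17906745]), 'attitude': array([ 0.12414954, -0.09910409, -1.55373769])}
side {'fx': 462.1495163721685, 'fy': 462.1495163721685, 'cx': 322.37474771134947, 'cy': 204.48531516516476, 'k1': -0.0346333284269064, 'position': array([ 651.26845305, 1285.50976699,  630.76632816]), 'attitude': array([0.04081439, 1.72892454, 2.5236607 ])}
wrist {'fx': 296.9047391984426, 'fy': 296.9047391984426, 'cx': 321.4822064322326, 'cy': 199.0322239990535, 'k1': -0.004323682115891343, 'position': array([215.78892368, 591.47904756, 384.99317395]), 'attitude': array([-0.22891601, -0.14013451,  1.10689365])}
```

View pics/top0.png

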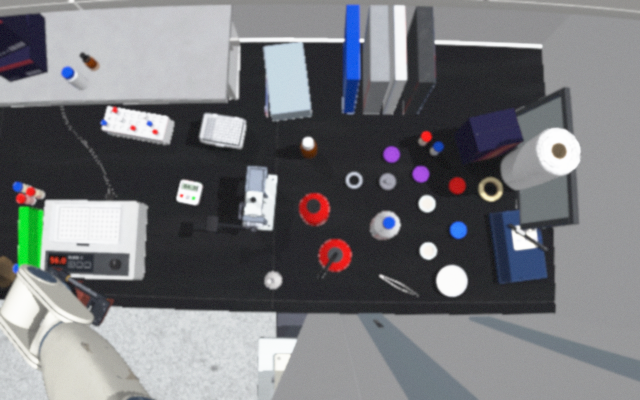

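View pics/side0.png

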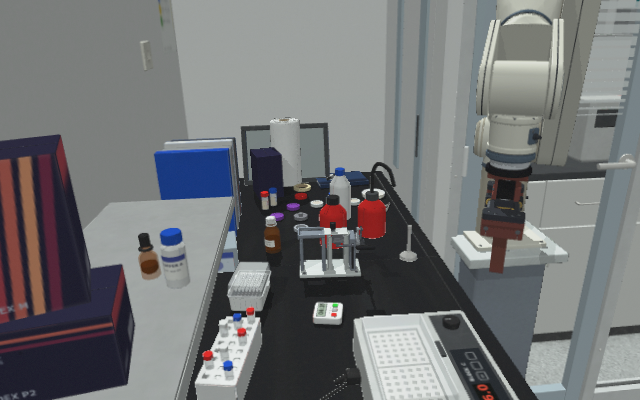

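The top view shows the magazine at about (258,198) with its lever pad at (212,222) and the timer at (190,192). The amber bottle is at (308,147), the steel ring at (354,180), a grey disc (probably the cover) at (388,182), and pale rings at (427,204) and (428,251). The side view shows the same items. I'll zoom in next.

```bash
cat > h.py <<'E'
import numpy as np,cv2
from scipy.spatial.transform import Rotation as R
from workcell import ctrl
def pix2w(n,u,v,z,m=None):
    m=m or ctrl.camera_model(n)
    K=np.array([[m['fx'],0,m['cx']],[0,m['fy'],m['cy']],[0,0,1]])
    p=cv2.undistortPoints(np.array([[[u,v]]],float),K,np.array([m['k1'],0,0,0.]))[0,0]
    d=R.from_rotvec(m['attitude']).apply([p[0],-p[1],-1])
    c=np.array(m['position']);return c+d*(z-c[2])/d[2]
def w2pix(n,P,m=None):
    m=m or ctrl.camera_model(n)
    q=R.from_rotvec(m['attitude']).inv().apply(np.atleast_2d(P)-m['position'])
    x,y=q[:,0]/-q[:,2],-q[:,1]/-q[:,2];s=1+m['k1']*(x*x+y*y)
    return np.c_[m['fx']*x*s+m['cx'],m['fy']*y*s+m['cy']]
E
python3 - <<'E'
from h import *
im=cv2.imread('pics/top0.png')
a=cv2.resize(im[120:290,330:500],(800,800),interpolation=cv2.INTER_CUBIC)
b=cv2.resize(im[140:290,170:330],None,fx=3.75,fy=3.75,interpolation=cv2.INTER_CUBIC)
a=cv2.resize(im[130:280,335:475],None,fx=4,fy=4,interpolation=cv2.INTER_CUBIC)
cv2.imwrite('pics/a.png',a);cv2.imwrite('pics/b.png',b)
for n,u,v,z in[('mag',258,198,110),('base',354,180,12),('cov',388,182,12),('s1',427,204,12),('s2',428,251,12),('amb',308,147,108),('tim',190,192,20),('pad',212,222,127)]:
    print(n,pix2w('top',u,v,z).round())
E
```

```text
mag [550. 153. 110.]
base [ 621. -119.   12.]
cov [ 617. -220.   12.]
s1 [ 552. -337.   12.]
s2 [ 412. -338.   12.]
amb [698.  17. 108.]
tim [578. 373.  20.]
pad [480. 276. 127.]
```

View pics/a.png

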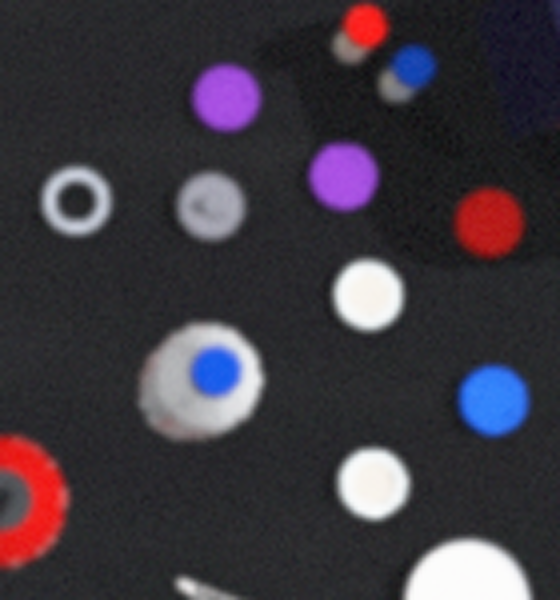

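View pics/b.png

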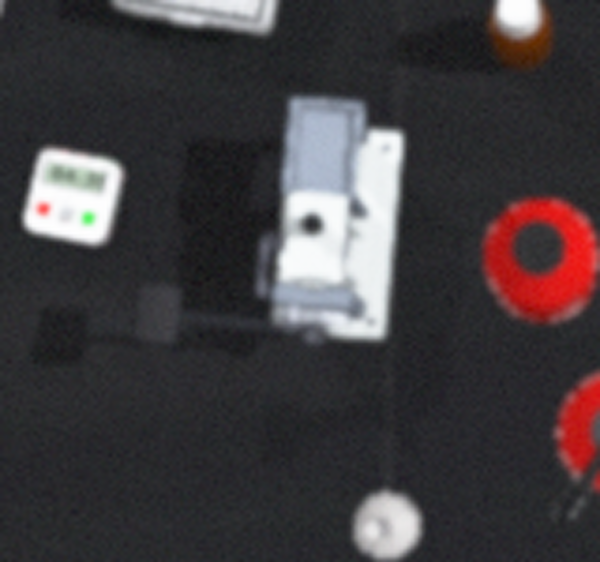

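The crops show the slide knob at about (252.9,199.5), the pad at (212,223.5) and two white pellet rings. The grey disc at (388,182) has a knob, so it is the cover. I'll fix a first magazine pose and plan the move above it.

```bash
cat >> h.py <<'E'
import json,os
def mag():
    return json.load(open('mag.json'))  # x,y,yaw
def m2w(p):
    x,y,a=mag();c,s=np.cos(a),np.sin(a)
    return np.array([x+c*p[0]-s*p[1],y+s*p[0]+c*p[1],p[2]])
def yawR(a): # tool down, tool x at world yaw a
    return R.from_euler('z',a)*R.from_euler('x',np.pi)
def plan(P,yaw=None):
    o=ctrl.get_obs();R0=R.from_rotvec(o['orientation'])
    d=R0.inv().apply(np.array(P)-o['ee_pos'])
    Rt=R0 if yaw is None else yawR(yaw)
    r=(R0.inv()*Rt).as_rotvec()
    print('to',np.round(P,1),'shift',d.round(1),'rot',r.round(4), 'len',np.linalg.norm(d).round(),'rows>=',round(max(np.linalg.norm(d)/41.7,np.linalg.norm(r)/.125),1))
E
python3 - <<'E'
from h import *
k=pix2w('top',252.9,199.5,143);p=pix2w('top',212.1,223.5,127);print(k,p)
v=(p-k)[:2];a=np.arctan2(v[1],v[0])-np.arctan2(109,-73);print('len',np.hypot(*v),np.hypot(73,109),'yaw',a)
e0=pix2w('top',170+403/3.75,140+130/3.75,10);e1=pix2w('top',170+387/3.75,140+338/3.75,10);d=e0-e1;print('edge',np.hypot(*d[:2]),np.arctan2(d[1],d[0]))
a=np.arctan2(d[1],d[0])
o=k[:2]-10*np.array([np.cos(a),np.sin(a)]);print(o,a)
json.dump([o[0],o[1],a],open('mag.json','w'))
o=ctrl.get_obs();R0=R.from_rotvec(o['orientation']);m=ctrl.camera_model('wrist')
print('cam in tool',R0.inv().apply(m['position']-o['ee_pos']),'look',(R0.inv()*R.from_rotvec(m['attitude'])).apply([[0,0,-1],[1,0,0],[0,1,0]]).round(3))
plan(m2w([0,30,330]),a+np.pi);plan(m2w([0,30,330]),a)
E
```

```text
[541.38921308 162.62114241 143.        ] [475.37364818 276.01465916 127.        ]
len 131.21030619538743 131.18688958886096 yaw -0.06290242836555526
edge 167.04107619200082 -0.049262788413466416
[531.40134474 163.11357106] -0.049262788413466416
cam in tool [  68.44861672    1.10740878 -162.88484803] look [[-0.252 -0.     0.968]
 [ 0.001  1.     0.001]
 [ 0.968 -0.001  0.252]]
to [532.9 193.1 330. ] shift [-392.3 -215.6 -107.7] rot [-1.100e-03 -2.000e-04 -4.095e-01] len 460.0 rows>= 11.0
to [532.9 193.1 330. ] shift [-392.3 -215.6 -107.7] rot [-3.0000e-04  1.5000e-03  2.7321e+00] len 460.0 rows>= 21.9
```

```bash
T='{"xyz":[-392,-216,-108],"rot":[0,0,-0.41]}'; python3 -m inch '[{"xyz":[-100,-54,-100],"rot":[0,0,-0.1]},{"xyz":[-200,-108,-108],"rot":[0,0,-0.2]},{"xyz":[-300,-160,-108],"rot":[0,0,-0.3]},{"xyz":[-392,-216,-108],"rot":[0,0,-0.41]},{"xyz":[-392,-216,-108],"rot":[0,0,-0.41]},{"xyz":[-392,-216,-108],"rot":[0,0,-0.41]},{"xyz":[-392,-216,-108],"rot":[0,0,-0.41]},{"xyz":[-392,-216,-108],"rot":[0,0,-0.41]},{"xyz":[-392,-216,-108],"rot":[0,0,-0.41]},{"xyz":[-392,-216,-108],"rot":[0,0,-0.41]},{"xyz":[-392,-216,-108],"rot":[0,0,-0.41]},{"xyz":[-392,-216,-108],"rot":[0,0,-0.41]}]' 255
python3 - <<'E'
from h import *
plan(m2w([0,30,330]),mag()[2]+np.pi)
E
```

```text
t: 1.15
ee_pos: [535.6, 188.8, 331.7]
orientation: [0.083, 3.138, -0.001]
ft_force: [0.7, 0.3, -0.2]
width: 11.4
grasp_force: 0.0
to [532.9 193.1 330. ] shift [2.9 4.1 1.7] rot [-0.0008  0.0026 -0.0034] len 5.0 rows>= 0.1
```

```bash
python3 -m inch '[{"xyz":[0,0,0],"rot":[0,0,0]},{"xyz":[0,0,0],"rot":[0,0,0]}]'
python3 - <<'E'
from h import *
m=ctrl.camera_model('wrist');im=ctrl.get_image('wrist')[:,:,::-1].copy();cv2.imwrite('pics/w1.png',im)
import pickle;pickle.dump(m,open('w1.pkl','wb'))
print(w2pix('wrist',[m2w([10,0,143]),m2w([-63,109,127]),m2w([0,0,120])],m).round(1),ctrl.get_obs()['width'],ctrl.get_obs()['ee_pos'])
E
```

```text
t: 1.32
ee_pos: [532.2, 193.0, 330.2]
orientation: [-0.079, -3.14, -0.0]
ft_force: [-0.7, 0.2, -0.4]
width: 1.1
grasp_force: 0.0
[[296.  189.2]
 [386.7 126.9]
 [297.4 177.6]] 0.6738116421474479 [531.72819795 193.74298593 330.09193389]
```

View pics/w1.png

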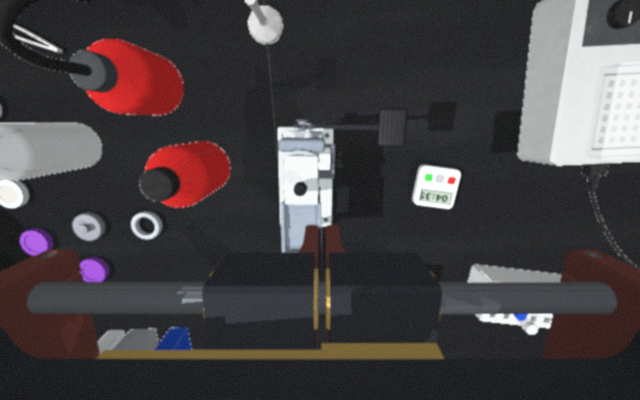

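The wrist view shows the knob at (300,189), the pad at (393,127), the magazine base between (279,127) and (333,250), and the timer at (437,187). The base ring is at (146,225) and the cover at (88,228). The knob is about 4 px to the right of the prediction, so I'll refine both cameras numerically.

Run:
```python
from h import *;import pickle
m=pickle.load(open('w1.pkl','rb'))
def cen(im,u,v,r,f):
    g=im[v-r:v+r+1,u-r:u+r+1].astype(float).mean(2);w=f(g);yy,xx=np.mgrid[v-r:v+r+1,u-r:u+r+1]
    return (w*xx).sum()/w.sum(),(w*yy).sum()/w.sum(),w.sum()
W=cv2.imread('pics/w1.png');T=cv2.imread('pics/top0.png')
dk=lambda g:np.clip(120-g,0,60)
kw=cen(W,300,189,9,dk);kt=cen(T,253,199,6,dk);print(kw,kt)
print(pix2w('wrist',*kw[:2],143,m),pix2w('top',*kt[:2],143))
im=np.hstack([cv2.resize(W[90:260,260:420],(400,425),interpolation=2),cv2.resize(T[170:250,195:275],(400,425),interpolation=2)])
cv2.imwrite('pics/c1.png',im)
```

```text
(np.float64(300.09665928564556), np.float64(188.34398767690382), np.float64(6924.666666666666)) (np.float64(252.6885964912281), np.float64(199.390899122807), np.float64(608.0))
[540.53724788 167.609074   143.        ] [541.68055381 163.21035167 143.        ]
```

View pics/c1.png

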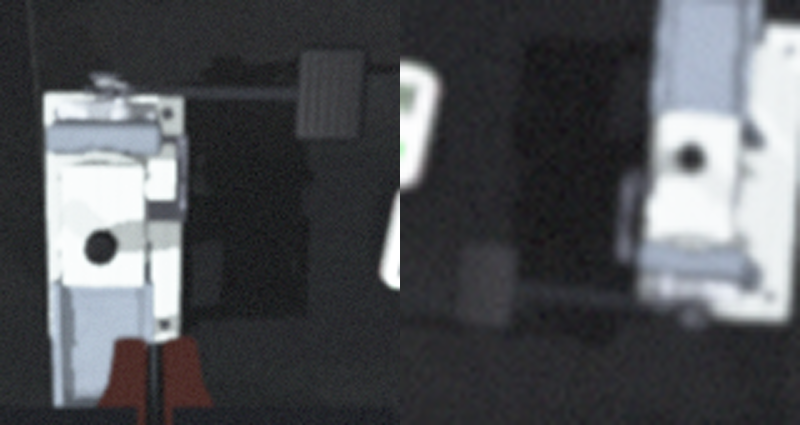

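The left crop shows the pad centre at about (392,127.6) in wrist pixels. The right crop shows it at about (212.8,223.5) in top pixels. The two cameras differ by about 4 mm in y, so I'll look from closer.

Run:
```python
from h import *;import pickle
m=pickle.load(open('w1.pkl','rb'))
k=np.array([540.5,167.6]);p=pix2w('wrist',392,127.6,127,m)[:2];v=p-k;print(p,'len',np.hypot(*v),'yaw',np.arctan2(v[1],v[0])-np.arctan2(109,-73))
e=[pix2w('wrist',260+a*.4,90+b*.4,10,m) for a,b in((45,95),(50,340))];d=e[1]-e[0];print('edge',np.arctan2(d[1],d[0]))
a=-.055;o=k-10*np.array([np.cos(a),np.sin(a)])
json.dump([o[0],o[1]-0.5,a],open('mag.json','w'))
plan(m2w([-35,0,180]),a+np.pi)
```

```text
[474.99621019 281.39684798] len 131.30296679849948 yaw -0.06781634585959351
edge -0.06500029393881127
to [495.6 169.6 180. ] shift [ 34.7 -25.9 150.1] rot [ 0.0001 -0.0013  0.0063] len 156.0 rows>= 3.7
```

```bash
python3 -m inch '[{"xyz":[10,-8,40],"rot":[0,0,0.005]},{"xyz":[20,-16,80],"rot":[0,0,0.013]},{"xyz":[35,-26,120],"rot":[0,0,0.013]},{"xyz":[35,-26,150],"rot":[0,0,0.013]},{"xyz":[35,-26,150],"rot":[0,0,0.013]},{"xyz":[35,-26,150],"rot":[0,0,0.013]},{"xyz":[35,-26,150],"rot":[0,0,0.013]},{"xyz":[35,-26,150],"rot":[0,0,0.013]}]'
python3 - <<'E'
from h import *
a=-.062;k=np.array([540.5,167.1]);o=k-10*np.array([np.cos(a),np.sin(a)])
json.dump([o[0],o[1],a],open('mag.json','w'))
m=ctrl.camera_model('wrist');im=ctrl.get_image('wrist')[:,:,::-1].copy();cv2.imwrite('pics/w2.png',im)
import pickle;pickle.dump(m,open('w2.pkl','wb'))
print(w2pix('wrist',[m2w([10,0,143]),ctrl.get_obs()['ee_pos']],m).round(1));plan(m2w([-35,0,180]),a+np.pi)
E
```

```text
t: 2.03
ee_pos: [498.0, 170.1, 183.0]
orientation: [0.095, 3.136, 0.002]
ft_force: [0.3, -0.3, -0.0]
width: 0.6
grasp_force: 0.0
[[319.5 272.8]
 [319.5 241.1]]
to [495.6 169.9 180. ] shift [ 2.4 -0.2  2.9] rot [0.0015 0.0039 0.001 ] len 4.0 rows>= 0.1
```

View pics/w2.png

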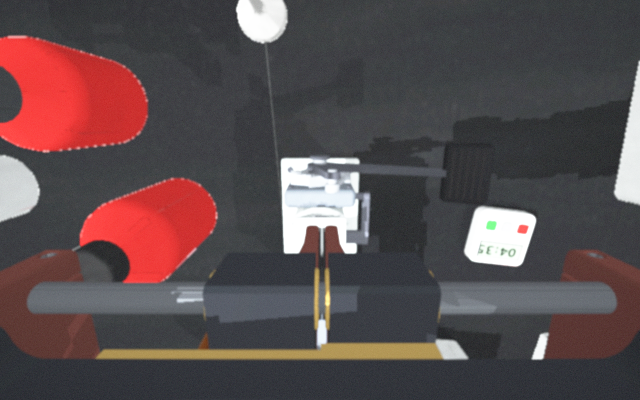

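The wrist view shows the closed fingers over the plate with their tips at about (321,228), the lever pad at (468,173) and the timer at (500,237). The knob is hidden behind the fingers. I'll check the pad again and triangulate the grey bar in front of the mouth.

Run:
```python
from h import *;import pickle
m=pickle.load(open('w1.pkl','rb'));m2=pickle.load(open('w2.pkl','rb'));mt=ctrl.camera_model('top')
def tri(obs):
    A=[];b=[]
    for mm,u,v in obs:
        p=pix2w('',u,v,0,mm);c=np.array(mm['position']);d=(p-c)/np.linalg.norm(p-c);P=np.eye(3)-np.outer(d,d);A.append(P);b.append(P@c)
    return np.linalg.lstsq(np.vstack(A),np.hstack(b),rcond=None)[0]
x,y,a=mag()
tom=lambda w:(R.from_euler('z',-a).apply(w-np.array([x,y,0]))).round(1)
print('bar',tom(tri([(m,302,145),(m2,320,197)])))
print('pad',tom(tri([(m,392,127.6),(m2,468,173)])),tom(pix2w('',468,173,127,m2)),tom(pix2w('',392,127.6,127,m)))
for z in(100,120,140):print(z,'bar w2',tom(pix2w('',320,197,z,m2)),'w1',tom(pix2w('',302,145,z,m)),'top',tom(pix2w('',253.8,218.4,z,mt)))
plan(m2w([-16,0,160]),a+np.pi)
```

```text
bar [-38.6   0.3 101.9]
pad [-63.  110.5 126.4] [-63.7 110.6 127. ] [-62.5 110.  127. ]
100 bar w2 [-38.1   0.2 100. ] w1 [-38.5   0.2 100. ] top [-36.4  -5.2 100. ]
120 bar w2 [-43.2   0.2 120. ] w1 [-39.9   1.5 120. ] top [-38.1  -8.2 120. ]
140 bar w2 [-48.3   0.3 140. ] w1 [-41.4   2.8 140. ] top [-39.8 -11.3 140. ]
to [514.5 168.7 160. ] shift [-16.5  -0.2  23. ] rot [0.0015 0.0039 0.001 ] len 28.0 rows>= 0.7
```

```bash
python3 - <<'E'
from h import *
x,y,a=mag();json.dump([x,y+.6,a],open('mag.json','w'))
E
python3 -m inch '[{"xyz":[-16,0,23],"rot":[0,0,0]},{"xyz":[-16,0,45],"rot":[0,0,0]},{"xyz":[-16,0,54],"rot":[0,0,0]},{"xyz":[-16,0,54],"rot":[0,0,0]},{"xyz":[-16,0,54],"rot":[0,0,0]}]'
python3 -m inch '[{"xyz":[-8,0,0],"rot":[0,0,0]},{"xyz":[-16,0,0],"rot":[0,0,0]},{"xyz":[-24,0,0],"rot":[0,0,0]},{"xyz":[-32,0,0],"rot":[0,0,0]},{"xyz":[-40,0,0],"rot":[0,0,0]},{"xyz":[-48,0,0],"rot":[0,0,0]},{"xyz":[-54,0,0],"rot":[0,0,0]},{"xyz":[-60,0,0],"rot":[0,0,0]},{"xyz":[-65,0,0],"rot":[0,0,0]},{"xyz":[-68,0,0],"rot":[0,0,0]},{"xyz":[-70,0,0],"rot":[0,0,0]},{"xyz":[-70,0,0],"rot":[0,0,0]}]'
python3 - <<'E'
from h import *
plan(m2w([56,0,128]),mag()[2]+np.pi)
E
```

```text
t: 2.5
ee_pos: [512.4, 168.0, 127.4]
orientation: [0.097, 3.14, 0.0]
ft_force: [-0.5, 0.1, 1.3]
width: 0.3
grasp_force: 0.0
t: 3.5
ee_pos: [582.6, 163.4, 126.6]
orientation: [0.097, 3.14, -0.0]
ft_force: [-1.0, -0.7, -0.4]
width: 0.4
grasp_force: 0.0
to [586.4 164.8 128. ] shift [-3.7  1.6 -1.4] rot [0.     0.0004 0.0001] len 4.0 rows>= 0.1
```

```bash
python3 -m inch '[{"xyz":[-2,0,-1],"rot":[0,0,0]},{"xyz":[-4,0,-1],"rot":[0,0,0]},{"xyz":[-5,0,-1],"rot":[0,0,0]},{"xyz":[-5,0,-1],"rot":[0,0,0]}]';python3 -m inch '[{"xyz":[-1,0,0],"rot":[0,0,0]},{"xyz":[-2,0,0],"rot":[0,0,0]},{"xyz":[-3,0,0],"rot":[0,0,0]},{"xyz":[-3,0,0],"rot":[0,0,0]}]'
```

```text
t: 3.83
ee_pos: [584.7, 163.2, 127.2]
orientation: [-0.097, -3.135, 0.001]
ft_force: [-8.9, 0.9, 4.1]
width: 0.7
grasp_force: 4.5
t: 4.17
ee_pos: [584.9, 163.2, 127.1]
orientation: [-0.097, -3.129, 0.002]
ft_force: [-19.0, 1.8, 12.5]
width: 0.7
grasp_force: 9.2
```

```bash
python3 -m inch '[{"xyz":[12,0,0],"rot":[0,0,0]},{"xyz":[20,0,-20],"rot":[0,0,0]},{"xyz":[40,-1,-60],"rot":[0,0,0]},{"xyz":[60,-1,-63],"rot":[0,0,0]},{"xyz":[66,-1,-63],"rot":[0,0,0]},{"xyz":[66,-1,-63],"rot":[0,0,0]},{"xyz":[66,-1,-63],"rot":[0,0,0]},{"xyz":[66,-1,-63],"rot":[0,0,0]},{"xyz":[66,-1,-63],"rot":[0,0,0]}]' 0
python3 - <<'E'
from h import *
import pickle
m=ctrl.camera_model('wrist');im=ctrl.get_image('wrist')[:,:,::-1].copy()
pickle.dump(m,open('w3.pkl','wb'));cv2.imwrite('pics/w3full.png',im)
c=im[130:270,240:520];cv2.imwrite('pics/w3.png',cv2.resize(c,(800,400),interpolation=2))
t=np.linspace(0,6.283,24)
print(w2pix('',[m2w([0,0,110]),m2w([25.5,0,110]),m2w([-25.5,0,110]),m2w([0,25.5,110]),m2w([-63,109,127]),m2w([74,0,143])],m).round(1))
plan(m2w([0,0,190]),mag()[2]+np.pi)
E
```

```text
t: 4.92
ee_pos: [524.7, 166.0, 189.7]
orientation: [-0.097, -3.139, 0.001]
ft_force: [0.1, -0.1, 0.1]
width: 56.8
grasp_force: 0.0
[[323.7 211.1]
 [323.6 239. ]
 [323.8 181.7]
 [353.6 211.1]
 [470.3 136.9]
 [323.7 310.6]]
to [530.5 168.3 190. ] shift [-5.7  2.7 -0.3] rot [-0.0005 -0.0011 -0.    ] len 6.0 rows>= 0.2
```

View pics/w3.png

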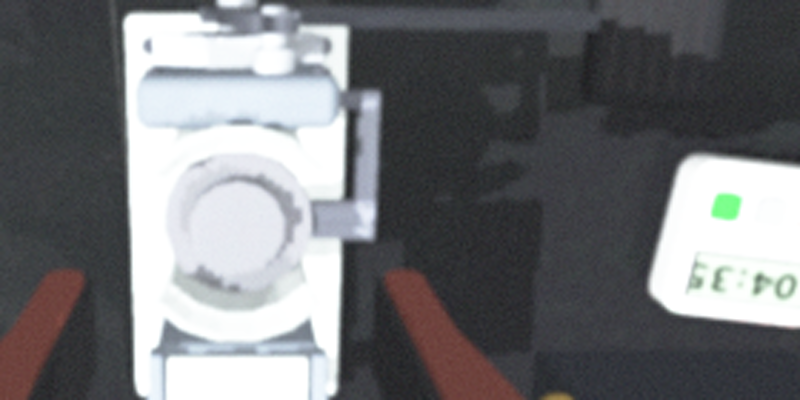

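The open-finger view shows the plate clear of the bore. The bore centre is at about (324,208) px and the boss at (323,210), close to the prediction. Next I'll plan the base ring pick.

Run:
```python
from h import *;import pickle
m=pickle.load(open('w1.pkl','rb'));m3=pickle.load(open('w3.pkl','rb'))
print('boss pred',w2pix('',[m2w([0,0,104])],m3))
print('base',pix2w('',146,225,6,m),'cover',pix2w('',88,228,12,m),'top',pix2w('top',335+77/4,130+201/4,12),pix2w('top',335+211/4,130+206/4,16))
plan([585,-50,200]);plan([620,-115,120])
```

```text
boss pred [[323.63267914 209.08258756]]
base [ 622.13205908 -115.94639735    6.        ] cover [ 620.73369267 -213.39178452   12.        ] top [ 620.54089914 -119.35969492   12.        ] [ 617.41988838 -219.13554563   16.        ]
to [585 -50 200] shift [ -73.6 -211.8  -10.3] rot [0. 0. 0.] len 224.0 rows>= 5.4
to [ 620 -115  120] shift [-112.7 -274.5   69.7] rot [0. 0. 0.] len 305.0 rows>= 7.3
```

```bash
python3 -m inch '[{"xyz":[-30,-30,-20],"rot":[0,0,0]},{"xyz":[-45,-70,-20],"rot":[0,0,0]},{"xyz":[-60,-110,-20],"rot":[0,0,0]},{"xyz":[-75,-150,-20],"rot":[0,0,0]},{"xyz":[-90,-190,-20],"rot":[0,0,0]},{"xyz":[-102,-230,-20],"rot":[0,0,0]},{"xyz":[-112,-265,-10],"rot":[0,0,0]},{"xyz":[-112,-275,30],"rot":[0,0,0]},{"xyz":[-112,-275,60],"rot":[0,0,0]},{"xyz":[-112,-275,60],"rot":[0,0,0]},{"xyz":[-112,-275,60],"rot":[0,0,0]},{"xyz":[-112,-275,60],"rot":[0,0,0]}]' 0
python3 - <<'E'
from h import *
import pickle
m=ctrl.camera_model('wrist');im=ctrl.get_image('wrist')[:,:,::-1].copy()
pickle.dump(m,open('w4.pkl','wb'));cv2.imwrite('pics/w4.png',im);print(ctrl.get_obs()['ee_pos'])
g=cv2.medianBlur(cv2.cvtColor(im,6),3)
print(w2pix('',[[621,-117,12]],m))
print(cv2.HoughCircles(g,cv2.HOUGH_GRADIENT,1.5,20,param1=100,param2=25,minRadius=18,maxRadius=36))
E
```

```text
t: 5.97
ee_pos: [619.9, -115.1, 131.6]
orientation: [0.096, 3.139, -0.0]
ft_force: [0.0, 0.2, 0.9]
width: 88.1
grasp_force: 0.0
[ 620.42959955 -114.88350711  132.42468964]
[[318.68429458 194.74192556]]
[[[219.75     195.75      25.65    ]
  [320.25     194.25      23.7     ]
  [ 89.25     132.75      32.7     ]
  [126.75     228.75      20.55    ]
  [156.75     290.25      25.2     ]
  [ 11.25     206.25      30.150002]
  [477.75     296.25      35.1     ]
  [627.75      83.25      28.35    ]]]
```

View pics/w4.png

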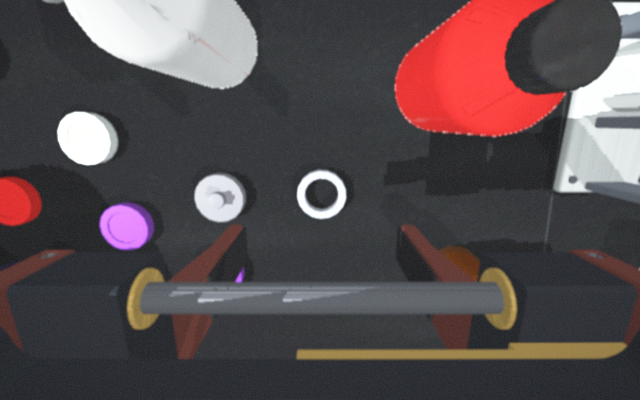

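Base ring at about (321,194), cover with knob at (219,197) and sample ring at (87,138). A purple look-alike is at (127,227). I'll compute the grasp from this.

Run:
```python
from h import *;import pickle
m=pickle.load(open('w4.pkl','rb'))
for n,u,v in(('base',321.2,194.3),('cov',219.5,197),('s1',87,138)):print(n,pix2w('',u,v,8,m).round(1))
b=pix2w('',321.2,194.3,8,m);b[2]=3;plan(b,mag()[2]+np.pi)
```

```text
base [ 621.7 -114.6    8. ]
cov [ 618.3 -215.9    8. ]
s1 [ 553.4 -333.2    8. ]
to [ 621.7 -114.6    3. ] shift [ -0.9   0.4 129.4] rot [-0.0003  0.0025  0.0011] len 129.0 rows>= 3.1
```

```bash
python3 -m inch '[{"xyz":[-1,0,40],"rot":[0,0,0]},{"xyz":[-1,0,80],"rot":[0,0,0]},{"xyz":[-1,0,110],"rot":[0,0,0]},{"xyz":[-1,0,125],"rot":[0,0,0]},{"xyz":[-1,0,129],"rot":[0,0,0]},{"xyz":[-1,0,129],"rot":[0,0,0]},{"xyz":[-1,0,129],"rot":[0,0,0]},{"xyz":[-1,0,129],"rot":[0,0,0]}]' 0
python3 -m inch '[{"xyz":[0,0,0],"rot":[0,0,0]},{"xyz":[0,0,0],"rot":[0,0,0]},{"xyz":[0,0,0],"rot":[0,0,0]},{"xyz":[0,0,0],"rot":[0,0,0]},{"xyz":[0,0,0],"rot":[0,0,0]},{"xyz":[0,0,0],"rot":[0,0,0]},{"xyz":[0,0,0],"rot":[0,0,0]}]' 255
python3 - <<'E'
from h import *
print(ctrl.get_obs()['width'],ctrl.get_obs()['grasp_force'])
plan(m2w([0,0,210]),mag()[2]+np.pi)
E
```

```text
t: 6.68
ee_pos: [621.9, -115.6, 4.1]
orientation: [0.097, 3.136, -0.001]
ft_force: [-0.2, -0.7, 0.3]
width: 87.9
grasp_force: 0.0
t: 7.27
ee_pos: [620.0, -115.4, 1.7]
orientation: [-0.097, -3.14, 0.0]
ft_force: [-0.5, 0.9, 1.6]
width: 47.7
grasp_force: 30.0
47.70410293255569 30.005339649505913
to [530.5 168.3 210. ] shift [ 106.8  277.6 -208.3] rot [-0.     -0.0001  0.0003] len 363.0 rows>= 8.7
```

```bash
python3 -m inch '[{"xyz":[0,0,-40],"rot":[0,0,0]},{"xyz":[0,0,-80],"rot":[0,0,0]},{"xyz":[0,0,-120],"rot":[0,0,0]},{"xyz":[0,0,-160],"rot":[0,0,0]},{"xyz":[10,0,-200],"rot":[0,0,0]},{"xyz":[15,35,-208],"rot":[0,0,0]},{"xyz":[30,75,-208],"rot":[0,0,0]},{"xyz":[45,110,-208],"rot":[0,0,0]},{"xyz":[60,145,-208],"rot":[0,0,0]},{"xyz":[75,185,-208],"rot":[0,0,0]},{"xyz":[90,220,-208],"rot":[0,0,0]},{"xyz":[102,255,-208],"rot":[0,0,0]}]'
python3 -m inch '[{"xyz":[5,22,0],"rot":[0,0,0]},{"xyz":[5,22,0],"rot":[0,0,0]},{"xyz":[5,22,0],"rot":[0,0,0]},{"xyz":[5,22,0],"rot":[0,0,0]},{"xyz":[5,22,0],"rot":[0,0,0]},{"xyz":[5,22,0],"rot":[0,0,0]}]'
python3 - <<'E'
from h import *
import pickle
m=ctrl.camera_model('wrist');im=ctrl.get_image('wrist')[:,:,::-1].copy()
pickle.dump(m,open('w5.pkl','wb'))
c=im[130:270,240:520];cv2.imwrite('pics/w5.png',cv2.resize(c,(800,400),interpolation=2))
o=ctrl.get_obs();print(o['width'],w2pix('',[m2w([0,0,110]),o['ee_pos'],o['ee_pos']+[-24,0,10],o['ee_pos']+[-24,0,-2]],m).round(1))
plan(m2w([0,0,125]),mag()[2]+np.pi)
E
```

```text
t: 8.27
ee_pos: [532.4, 147.1, 209.6]
orientation: [-0.097, -3.139, 0.0]
ft_force: [0.2, -0.0, -1.0]
width: 47.5
grasp_force: 30.0
t: 8.77
ee_pos: [530.6, 166.5, 209.5]
orientation: [-0.1, -3.14, 0.0]
ft_force: [-0.1, -0.2, -0.6]
width: 47.4
grasp_force: 30.0
47.39372712773788 [[322.5 198.6]
 [320.  241.2]
 [317.  206.8]
 [317.3 201. ]]
to [530.5 168.3 125. ] shift [ 0.2  1.8 84.6] rot [-0.0002 -0.0001 -0.0015] len 85.0 rows>= 2.0
```

View pics/w5.png

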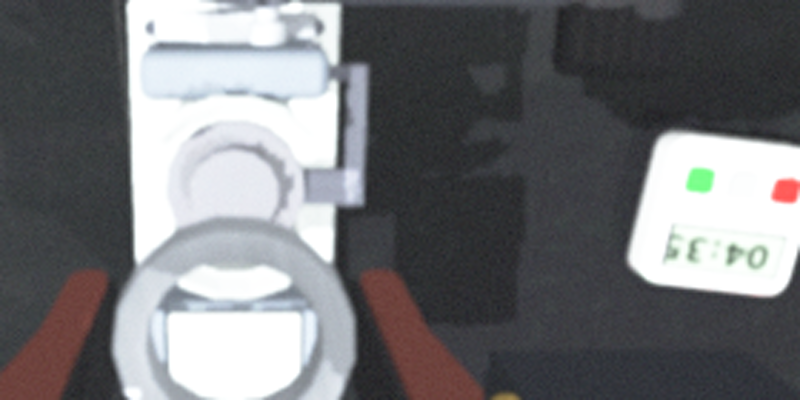

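The ring is held at columns 279–365 (centre 322 px) with its front edge at row 205. That is about 2 px in column and 4 px in row away from the TCP prediction, so I'll correct by about that much (tool x +1.7, tool y +0.4) and go down while watching the force.

```bash
python3 -m inch '[{"xyz":[1.7,0.4,40],"rot":[0,0,0]},{"xyz":[1.7,0.4,75],"rot":[0,0,0]},{"xyz":[1.7,0.4,86],"rot":[0,0,0]},{"xyz":[1.7,0.4,92],"rot":[0,0,0]},{"xyz":[1.7,0.4,95],"rot":[0,0,0]},{"xyz":[1.7,0.4,95],"rot":[0,0,0]}]'
python3 -m inch '[{"xyz":[0,0,2],"rot":[0,0,0]},{"xyz":[0,0,4],"rot":[0,0,0]},{"xyz":[0,0,4],"rot":[0,0,0]}]'
python3 -m inch '[{"xyz":[0,0,2],"rot":[0,0,0]},{"xyz":[0,0,4],"rot":[0,0,0]},{"xyz":[0,0,4],"rot":[0,0,0]}]'
```

```text
t: 9.32
ee_pos: [529.4, 168.2, 115.3]
orientation: [0.098, 3.139, 0.0]
ft_force: [-0.2, 0.5, -0.2]
width: 47.4
grasp_force: 30.0
t: 9.57
ee_pos: [529.2, 168.4, 111.4]
orientation: [0.097, 3.139, 0.001]
ft_force: [0.1, 0.9, -1.5]
width: 47.4
grasp_force: 30.0
t: 9.82
ee_pos: [528.7, 168.3, 106.6]
orientation: [0.097, 3.14, -0.0]
ft_force: [1.1, 0.5, -0.0]
width: 47.2
grasp_force: 30.0
```

```bash
python3 -m inch '[{"xyz":[0,0,2],"rot":[0,0,0]},{"xyz":[0,0,4],"rot":[0,0,0]},{"xyz":[0,0,5],"rot":[0,0,0]},{"xyz":[0,0,5],"rot":[0,0,0]},{"xyz":[0,0,5],"rot":[0,0,0]}]'
```

```text
t: 10.23
ee_pos: [528.7, 168.2, 101.6]
orientation: [-0.097, -3.14, 0.0]
ft_force: [0.7, 0.1, -0.2]
width: 47.1
grasp_force: 30.0
```

```bash
python3 -m inch '[{"xyz":[0,0,0],"rot":[0,0,0]},{"xyz":[0,0,0],"rot":[0,0,0]},{"xyz":[0,0,0],"rot":[0,0,0]},{"xyz":[0,0,-10],"rot":[0,0,0]},{"xyz":[0,0,-40],"rot":[0,0,0]},{"xyz":[0,0,-80],"rot":[0,0,0]},{"xyz":[0,0,-80],"rot":[0,0,0]},{"xyz":[0,0,-80],"rot":[0,0,0]},{"xyz":[0,0,-80],"rot":[0,0,0]}]' 75
python3 - <<'E'
from h import *
import pickle
m=ctrl.camera_model('wrist');im=ctrl.get_image('wrist')[:,:,::-1].copy()
c=im[130:270,240:520];cv2.imwrite('pics/w6.png',cv2.resize(c,(800,400),interpolation=2))
o=ctrl.get_obs();print(o['width'],o['qpos'].round(2),w2pix('',[m2w([0,0,110])],m).round(1))
a=mag()[2]
for s in(1,-1):plan(m2w([-63,112,165]),a+np.pi+s*np.pi/2)
E
```

```text
t: 10.98
ee_pos: [528.5, 168.2, 182.0]
orientation: [0.097, 3.14, 0.0]
ft_force: [0.5, -0.8, -0.6]
width: 61.9
grasp_force: 0.0
62.05696649652762 [ 0.29  0.37  1.82  0.    0.95 -1.22] [[320.7 209.5]]
to [474.6 284.  165. ] shift [ 60.4 112.5  16.2] rot [ 6.0000e-04 -1.2000e-03 -1.5705e+00] len 129.0 rows>= 12.6
to [474.6 284.  165. ] shift [ 60.4 112.5  16.2] rot [-1.2000e-03 -6.0000e-04  1.5711e+00] len 129.0 rows>= 12.6
```

View pics/w6.png

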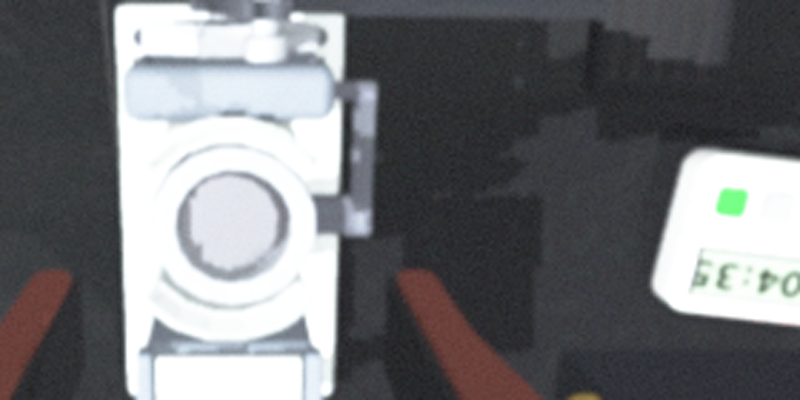

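The base ring is seated over the boss, concentric with the bore, at about (322,208). Now the lever, with the hand turned 90° and the fingers shut.

```bash
python3 -m inch '[{"xyz":[10,19,-10],"rot":[0,0,0.12]},{"xyz":[20,38,-10],"rot":[0,0,0.24]},{"xyz":[30,57,-5],"rot":[0,0,0.36]},{"xyz":[40,76,0],"rot":[0,0,0.48]},{"xyz":[50,95,5],"rot":[0,0,0.6]},{"xyz":[60,112,10],"rot":[0,0,0.72]},{"xyz":[60,112,16],"rot":[0,0,0.84]},{"xyz":[60,112,16],"rot":[0,0,0.96]},{"xyz":[60,112,16],"rot":[0,0,1.08]},{"xyz":[60,112,16],"rot":[0,0,1.2]},{"xyz":[60,112,16],"rot":[0,0,1.32]},{"xyz":[60,112,16],"rot":[0,0,1.44]}]' 255
python3 -m inch '[{"xyz":[0,0,0],"rot":[0,0,0.12]},{"xyz":[0,0,0],"rot":[0,0,0.131]},{"xyz":[0,0,0],"rot":[0,0,0.131]},{"xyz":[0,0,0],"rot":[0,0,0.131]}]'
python3 - <<'E'
from h import *
a=mag()[2];plan(m2w([-63,112,128]),a+np.pi/2);plan(m2w([-63,104,24]),a+np.pi/2)
E
```

```text
t: 12.03
ee_pos: [474.6, 283.2, 163.9]
orientation: [-2.149, -2.29, 0.005]
ft_force: [0.0, -0.8, -0.2]
width: 0.4
grasp_force: 0.0
t: 12.37
ee_pos: [475.2, 283.4, 164.9]
orientation: [-2.285, -2.155, 0.002]
ft_force: [0.4, -0.2, 0.1]
width: 0.5
grasp_force: 0.0
to [474.6 284.  128. ] shift [ 0.6 -0.6 36.9] rot [-0.0013  0.0009  0.0033] len 37.0 rows>= 0.9
to [474.1 276.   24. ] shift [ -7.3  -0.5 140.9] rot [-0.0013  0.0009  0.0033] len 141.0 rows>= 3.4
```

```bash
python3 -m inch '[{"xyz":[0,0,30],"rot":[0,0,0]},{"xyz":[0,0,42],"rot":[0,0,0]},{"xyz":[2,0,56],"rot":[0,0,0]},{"xyz":[3,0,70],"rot":[0,0,0]},{"xyz":[3,0,84],"rot":[0,0,0]},{"xyz":[2,0,98],"rot":[0,0,0]},{"xyz":[0,0,110],"rot":[0,0,0]},{"xyz":[-3,0,122],"rot":[0,0,0]},{"xyz":[-6,0,132],"rot":[0,0,0]},{"xyz":[-7,0,138],"rot":[0,0,0]},{"xyz":[-7,0,140],"rot":[0,0,0]},{"xyz":[-7,0,140],"rot":[0,0,0]}]'
python3 -m inch '[{"xyz":[0,0,1],"rot":[0,0,0]},{"xyz":[0,0,2],"rot":[0,0,0]},{"xyz":[0,0,2],"rot":[0,0,0]}]'
```

```text
t: 13.37
ee_pos: [476.2, 277.7, 27.1]
orientation: [-2.288, -2.153, -0.003]
ft_force: [-3.3, 2.2, 17.3]
width: -0.0
grasp_force: 8.0
t: 13.62
ee_pos: [476.3, 277.8, 26.6]
orientation: [2.287, 2.153, 0.004]
ft_force: [-6.6, 0.3, 34.3]
width: 0.7
grasp_force: 14.5
```

```bash
python3 -m inch '[{"xyz":[2,0,-15],"rot":[0,0,0]},{"xyz":[6,0,-32],"rot":[0,0,0]},{"xyz":[9,0,-50],"rot":[0,0,0]},{"xyz":[9,0,-68],"rot":[0,0,0]},{"xyz":[8,0,-86],"rot":[0,0,0]},{"xyz":[7,0,-104],"rot":[0,0,0]},{"xyz":[7,0,-122],"rot":[0,0,0]},{"xyz":[7,0,-150],"rot":[0,0,0]},{"xyz":[7,0,-180],"rot":[0,0,0]},{"xyz":[7,0,-190],"rot":[0,0,0]},{"xyz":[7,0,-190],"rot":[0,0,0]}]'
python3 - <<'E'
from h import *
a=mag()[2];plan(m2w([-63,112,128]),a+np.pi/2)
plan([600,100,215],a+np.pi);plan([600,-250,215],a+np.pi);plan([553.4,-333.2,215],a+np.pi)
print(ctrl.get_obs()['qpos'].round(2))
E
```

```text
t: 14.53
ee_pos: [476.9, 284.4, 216.0]
orientation: [2.287, 2.152, 0.007]
ft_force: [0.6, 0.9, 0.2]
width: 0.3
grasp_force: 0.0
to [474.6 284.  128. ] shift [-0.8 -2.6 88. ] rot [ 0.0037 -0.0024  0.0012] len 88.0 rows>= 2.1
to [600 100 215] shift [-176.6  134.     1.1] rot [ 4.8000e-03  1.0000e-03 -1.5696e+00] len 222.0 rows>= 12.6
to [ 600 -250  215] shift [-5.260e+02  1.553e+02  3.000e-01] rot [ 4.8000e-03  1.0000e-03 -1.5696e+00] len 548.0 rows>= 13.2
to [ 553.4 -333.2  215. ] shift [-6.118e+02  1.139e+02 -1.000e-01] rot [ 4.8000e-03  1.0000e-03 -1.5696e+00] len 622.0 rows>= 14.9
[0.52 0.33 1.79 0.   1.02 0.58]
```

```bash
python3 -m inch '[{"xyz":[-40,20,0],"rot":[0,0,-0.12]},{"xyz":[-80,40,0],"rot":[0,0,-0.24]},{"xyz":[-120,55,0],"rot":[0,0,-0.36]},{"xyz":[-160,65,0],"rot":[0,0,-0.48]},{"xyz":[-200,75,0],"rot":[0,0,-0.6]},{"xyz":[-240,85,0],"rot":[0,0,-0.72]},{"xyz":[-280,95,0],"rot":[0,0,-0.84]},{"xyz":[-320,105,0],"rot":[0,0,-0.96]},{"xyz":[-360,110,0],"rot":[0,0,-1.08]},{"xyz":[-400,114,0],"rot":[0,0,-1.2]},{"xyz":[-440,114,0],"rot":[0,0,-1.32]},{"xyz":[-480,114,0],"rot":[0,0,-1.44]}]' 0
python3 - <<'E'
from h import *
a=mag()[2];plan([553.4,-333.2,130],a+np.pi)
E
```

```text
t: 15.53
ee_pos: [559.9, -166.2, 211.2]
orientation: [-0.39, -3.114, -0.001]
ft_force: [0.5, 0.1, -0.1]
width: 76.9
grasp_force: 0.0
to [ 553.4 -333.2  130. ] shift [ -35.1 -163.4   81.1] rot [ 0.0005 -0.0034 -0.1869] len 186.0 rows>= 4.5
```

```bash
python3 -m inch '[{"xyz":[-10,-40,0],"rot":[0,0,-0.1]},{"xyz":[-16,-75,10],"rot":[0,0,-0.13]},{"xyz":[-22,-110,40],"rot":[0,0,-0.13]},{"xyz":[-22,-130,70],"rot":[0,0,-0.13]},{"xyz":[-22,-130,82],"rot":[0,0,-0.13]},{"xyz":[-22,-130,82],"rot":[0,0,-0.13]},{"xyz":[-22,-130,82],"rot":[0,0,-0.13]},{"xyz":[-22,-130,82],"rot":[0,0,-0.13]},{"xyz":[-22,-130,82],"rot":[0,0,-0.13]}]' 0
python3 - <<'E'
from h import *
import pickle
m=ctrl.camera_model('wrist');im=ctrl.get_image('wrist')[:,:,::-1].copy()
pickle.dump(m,open('w7.pkl','wb'));cv2.imwrite('pics/w7.png',im)
print(ctrl.get_obs()['qpos'].round(2),w2pix('',[[553.4,-333.2,8],[618,-216,8],[412,-335,8]],m).round(1))
a=mag()[2];plan([553.4,-333.2,3],a+np.pi)
def pale(im):
    hsv=cv2.cvtColor(im,cv2.COLOR_BGR2HSV);k=((hsv[...,1]<70)&(hsv[...,2]>150)).astype('uint8');n,l,s,c=cv2.connectedComponentsWithStats(k)
    for i in range(1,n):
        if 600<s[i,4]<5000:
            print(s[i],c[i].round(1),pix2w('',*c[i],8,m).round(1))
pale(im)
E
```

```text
t: 16.28
ee_pos: [550.6, -295.1, 133.0]
orientation: [0.195, 3.134, -0.001]
ft_force: [-0.0, -0.2, 0.9]
width: 87.7
grasp_force: 0.0
[-0.51  0.53  1.69  0.    0.92 -1.96] [[283.3 199.3]
 [403.8 245.4]
 [256.6  46.1]]
to [ 553.4 -333.2    3. ] shift [ -7.1 -37.3 130.2] rot [-0.0009  0.0022 -0.062 ] len 136.0 rows>= 3.3
[ 228   15   56   62 2702] [255.7  46. ] [ 411.8 -335.8    8. ]
[ 259  176   49   49 1882] [283.1 199.7] [ 553.7 -333.5    8. ]
[ 73 233  62  20 705] [102.3 243. ] [ 576.9 -528.7    8. ]
```

View pics/w7.png

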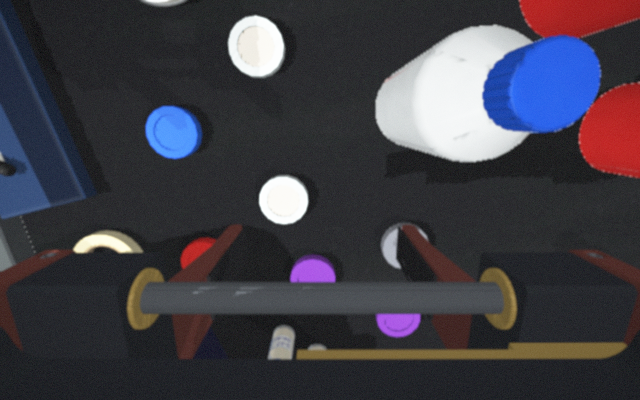

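Sample ring at (283,199.7), second sample at (256,46), bottle at (470,95), cover at (402,245). I'll correct the pose and grasp the first sample.

```bash
python3 -m inch '[{"xyz":[-7,-30,0],"rot":[0,0,-0.06]},{"xyz":[-7,-37.5,20],"rot":[0,0,-0.062]},{"xyz":[-7,-37.5,60],"rot":[0,0,-0.062]},{"xyz":[-7,-37.5,95],"rot":[0,0,-0.062]},{"xyz":[-7,-37.5,120],"rot":[0,0,-0.062]},{"xyz":[-7,-37.5,129.5],"rot":[0,0,-0.062]},{"xyz":[-7,-37.5,129.5],"rot":[0,0,-0.062]},{"xyz":[-7,-37.5,129.5],"rot":[0,0,-0.062]},{"xyz":[-7,-37.5,129.5],"rot":[0,0,-0.062]}]' 50
python3 -m inch '[{"xyz":[0,0,0],"rot":[0,0,0]},{"xyz":[0,0,0],"rot":[0,0,0]},{"xyz":[0,0,0],"rot":[0,0,0]},{"xyz":[0,0,0],"rot":[0,0,0]},{"xyz":[0,0,0],"rot":[0,0,0]},{"xyz":[0,0,0],"rot":[0,0,0]}]' 255
python3 - <<'E'
from h import *
plan([620,-200,215],mag()[2]+np.pi);plan([528.7,168.2,215],mag()[2]+np.pi)
E
```

```text
t: 17.08
ee_pos: [553.1, -334.3, 3.8]
orientation: [0.099, 3.138, -0.002]
ft_force: [0.4, -0.3, 0.5]
width: 70.5
grasp_force: 0.0
t: 17.58
ee_pos: [552.0, -334.1, 2.6]
orientation: [0.1, 3.14, -0.0]
ft_force: [-1.5, 1.3, 4.6]
width: 47.0
grasp_force: 30.0
to [ 620 -200  215] shift [ -59.4  138.2 -212.4] rot [-0.0002  0.0005 -0.0018] len 260.0 rows>= 6.2
to [528.7 168.2 215. ] shift [  55.1  499.8 -212.5] rot [-0.0002  0.0005 -0.0018] len 546.0 rows>= 13.1
```

```bash
python3 -m inch '[{"xyz":[0,0,-40],"rot":[0,0,0]},{"xyz":[0,0,-80],"rot":[0,0,0]},{"xyz":[0,0,-120],"rot":[0,0,0]},{"xyz":[0,0,-160],"rot":[0,0,0]},{"xyz":[0,5,-200],"rot":[0,0,0]},{"xyz":[4,40,-212],"rot":[0,0,0]},{"xyz":[8,80,-212],"rot":[0,0,0]},{"xyz":[12,120,-212],"rot":[0,0,0]},{"xyz":[17,160,-212],"rot":[0,0,0]},{"xyz":[22,200,-212],"rot":[0,0,0]},{"xyz":[26,240,-212],"rot":[0,0,0]},{"xyz":[30,280,-212],"rot":[0,0,0]}]'
python3 -m inch '[{"xyz":[5,40,0],"rot":[0,0,0]},{"xyz":[10,80,0],"rot":[0,0,0]},{"xyz":[15,120,0],"rot":[0,0,0]},{"xyz":[20,160,0],"rot":[0,0,0]},{"xyz":[25,200,0],"rot":[0,0,0]},{"xyz":[25,220,0],"rot":[0,0,0]},{"xyz":[25,220,10],"rot":[0,0,0]},{"xyz":[25,220,10],"rot":[0,0,0]},{"xyz":[25,220,10],"rot":[0,0,0]},{"xyz":[25,220,10],"rot":[0,0,0]}]'
python3 - <<'E'
from h import *
import pickle
m=ctrl.camera_model('wrist');im=ctrl.get_image('wrist')[:,:,::-1].copy()
cv2.imwrite('pics/w8full.png',im)
o=ctrl.get_obs();print(o['width'],o['qpos'].round(2),w2pix('',[m2w([0,0,98]),o['ee_pos']],m).round(1))
plan([528.7,168.2,115],mag()[2]+np.pi)
# front edge of held ring along its centre columns
g=im[170:240,312:334].mean((1,2));print(np.c_[np.arange(170,240),g.round()][::2].astype(int).tolist())
E
```

```text
t: 18.58
ee_pos: [538.9, -51.0, 214.1]
orientation: [-0.101, -3.14, 0.0]
ft_force: [0.6, -0.1, -0.6]
width: 47.1
grasp_force: 30.0
t: 19.42
ee_pos: [528.5, 167.1, 203.8]
orientation: [-0.102, -3.139, 0.001]
ft_force: [-0.8, -0.4, 0.1]
width: 46.9
grasp_force: 30.0
47.12389734921702 [ 0.28  0.34  1.8  -0.    1.   -1.22] [[322.1 199.2]
 [319.9 241.7]]
to [528.7 168.2 115. ] shift [ 0.   1.2 89.1] rot [-0.0004 -0.0004 -0.0034] len 89.0 rows>= 2.1
[[170, 255], [172, 254], [174, 255], [176, 255], [178, 254], [180, 255], [182, 232], [184, 210], [186, 217], [188, 229], [190, 235], [192, 235], [194, 235], [196, 235], [198, 235], [200, 235], [202, 234], [204, 223], [206, 195], [208, 194], [210, 211], [212, 221], [214, 219], [216, 218], [218, 218], [220, 219], [222, 218], [224, 218], [226, 222], [228, 224], [230, 227], [232, 233], [234, 234], [236, 236], [238, 237]]
```

Run:
```python
import cv2
im=cv2.imread('pics/w8full.png');cv2.imwrite('pics/w8.png',cv2.resize(im[120:270,250:400],(600,600),interpolation=2))
```

```text
(no output)
```

View pics/w8.png

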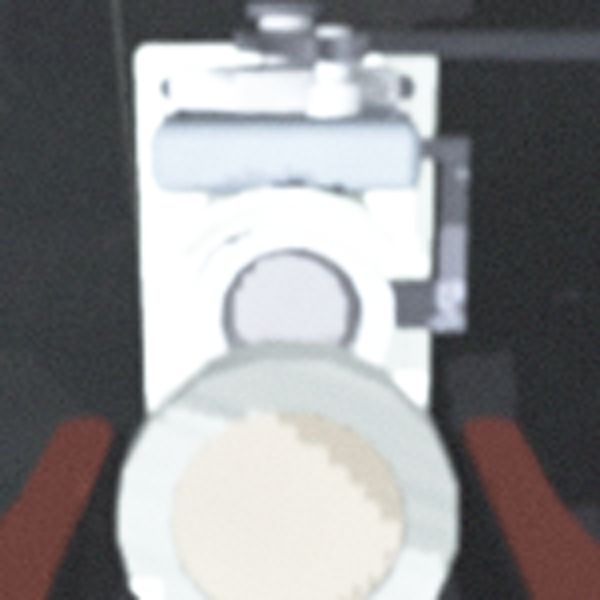

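The held sample is centred at about (322,248) above the bore and the base ring is lower in the bore. Inserting, with force checks.

```bash
python3 -m inch '[{"xyz":[0,1,40],"rot":[0,0,0]},{"xyz":[0,1,72],"rot":[0,0,0]},{"xyz":[0,1,82],"rot":[0,0,0]},{"xyz":[0,1,88],"rot":[0,0,0]},{"xyz":[0,1,90],"rot":[0,0,0]},{"xyz":[0,1,92],"rot":[0,0,0]},{"xyz":[0,1,94],"rot":[0,0,0]},{"xyz":[0,1,94],"rot":[0,0,0]}]'
python3 -m inch '[{"xyz":[0,0,2],"rot":[0,0,0]},{"xyz":[0,0,4],"rot":[0,0,0]},{"xyz":[0,0,4],"rot":[0,0,0]}]'
python3 -m inch '[{"xyz":[0,0,1],"rot":[0,0,0]},{"xyz":[0,0,2],"rot":[0,0,0]},{"xyz":[0,0,3],"rot":[0,0,0]},{"xyz":[0,0,3],"rot":[0,0,0]}]'
```

```text
t: 20.13
ee_pos: [529.8, 169.6, 111.6]
orientation: [0.1, 3.138, 0.001]
ft_force: [-0.2, -1.2, 3.6]
width: 47.4
grasp_force: 30.0
t: 20.38
ee_pos: [529.4, 169.4, 107.3]
orientation: [0.1, 3.138, 0.0]
ft_force: [0.7, -3.1, -1.8]
width: 46.9
grasp_force: 30.0
t: 20.72
ee_pos: [529.4, 169.1, 103.5]
orientation: [0.1, 3.139, -0.0]
ft_force: [0.7, -5.2, 3.6]
width: 47.3
grasp_force: 30.0
```

```bash
python3 -m inch '[{"xyz":[0,-0.7,0],"rot":[0,0,0]},{"xyz":[0,-1,1],"rot":[0,0,0]},{"xyz":[0,-1,2],"rot":[0,0,0]},{"xyz":[0,-1,2],"rot":[0,0,0]}]'
python3 -m inch '[{"xyz":[0,0,0],"rot":[0,0,0]},{"xyz":[0,0,0],"rot":[0,0,0]},{"xyz":[0,0,0],"rot":[0,0,0]},{"xyz":[0,0,-10],"rot":[0,0,0]},{"xyz":[0,0,-40],"rot":[0,0,0]},{"xyz":[0,0,-80],"rot":[0,0,0]},{"xyz":[0,0,-80],"rot":[0,0,0]},{"xyz":[0,0,-80],"rot":[0,0,0]}]' 75
python3 - <<'E'
from h import *
im=ctrl.get_image('wrist')[:,:,::-1].copy();m=ctrl.camera_model('wrist')
c=im[130:270,240:520];cv2.imwrite('pics/w9.png',cv2.resize(c,(800,400),interpolation=2))
print(w2pix('',[m2w([0,0,110])],m).round(1))
plan(m2w([-63,112,165]),mag()[2]+np.pi/2)
E
```

```text
t: 21.05
ee_pos: [529.4, 168.8, 101.6]
orientation: [0.1, 3.139, 0.001]
ft_force: [-0.2, -1.2, 7.2]
width: 46.9
grasp_force: 30.0
t: 21.72
ee_pos: [530.2, 169.0, 184.0]
orientation: [0.1, 3.135, 0.003]
ft_force: [-0.0, 0.5, -0.5]
width: 62.1
grasp_force: 0.0
[[320.1 208.6]]
to [474.6 284.  165. ] shift [ 61.7 111.7  17.3] rot [2.000e-03 9.000e-04 1.569e+00] len 129.0 rows>= 12.6
```

View pics/w9.png

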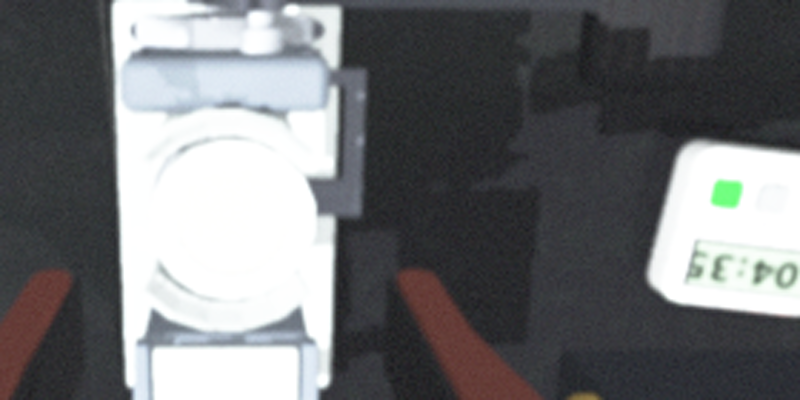

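The sample is in the bore, flush and concentric at about (322,207). Next is stroke 2. All 14 pictures are used, so from here I'll check by numbers only.

```bash
python3 -m inch '[{"xyz":[10,19,-10],"rot":[0,0,0.12]},{"xyz":[20,38,-10],"rot":[0,0,0.24]},{"xyz":[30,57,-5],"rot":[0,0,0.36]},{"xyz":[40,76,0],"rot":[0,0,0.48]},{"xyz":[50,95,5],"rot":[0,0,0.6]},{"xyz":[61,112,10],"rot":[0,0,0.72]},{"xyz":[61,112,17],"rot":[0,0,0.84]},{"xyz":[61,112,17],"rot":[0,0,0.96]},{"xyz":[61,112,17],"rot":[0,0,1.08]},{"xyz":[61,112,17],"rot":[0,0,1.2]},{"xyz":[61,112,17],"rot":[0,0,1.32]},{"xyz":[61,112,17],"rot":[0,0,1.44]}]' 255
python3 -m inch '[{"xyz":[0,0,0],"rot":[0,0,0.12]},{"xyz":[0,0,0],"rot":[0,0,0.13]},{"xyz":[0,0,0],"rot":[0,0,0.13]},{"xyz":[0,0,0],"rot":[0,0,0.13]}]'
python3 - <<'E'
from h import *
plan(m2w([-63,112,24]),mag()[2]+np.pi/2)
E
```

```text
t: 22.77
ee_pos: [473.8, 283.6, 162.6]
orientation: [-2.152, -2.288, 0.005]
ft_force: [-0.1, -0.1, -0.2]
width: 0.3
grasp_force: 0.0
t: 23.1
ee_pos: [474.4, 283.8, 163.4]
orientation: [-2.286, -2.154, 0.002]
ft_force: [-0.4, 0.2, -0.5]
width: 0.3
grasp_force: 0.0
to [474.6 284.   24. ] shift [  0.3   0.3 139.4] rot [-0.0013  0.0008  0.0024] len 139.0 rows>= 3.3
```

```bash
python3 -m inch '[{"xyz":[0,0,30],"rot":[0,0,0]},{"xyz":[0,0,42],"rot":[0,0,0]},{"xyz":[2,0,56],"rot":[0,0,0]},{"xyz":[3,0,70],"rot":[0,0,0]},{"xyz":[3,0,84],"rot":[0,0,0]},{"xyz":[2,0,98],"rot":[0,0,0]},{"xyz":[0,0,110],"rot":[0,0,0]},{"xyz":[-3,0,122],"rot":[0,0,0]},{"xyz":[-6,0,132],"rot":[0,0,0]},{"xyz":[-7,0,137],"rot":[0,0,0]},{"xyz":[-7,0,139],"rot":[0,0,0]},{"xyz":[-7,0,140.5],"rot":[0,0,0]}]'
python3 -m inch '[{"xyz":[0,0,0],"rot":[0,0,0]},{"xyz":[0,0,0.5],"rot":[0,0,0]}]'
python3 -m inch '[{"xyz":[2,0,-15],"rot":[0,0,0]},{"xyz":[6,0,-32],"rot":[0,0,0]},{"xyz":[9,0,-50],"rot":[0,0,0]},{"xyz":[9,0,-68],"rot":[0,0,0]},{"xyz":[8,0,-86],"rot":[0,0,0]},{"xyz":[7,0,-104],"rot":[0,0,0]},{"xyz":[7,0,-122],"rot":[0,0,0]},{"xyz":[7,0,-150],"rot":[0,0,0]},{"xyz":[7,0,-180],"rot":[0,0,0]},{"xyz":[7,0,-190],"rot":[0,0,0]},{"xyz":[7,0,-190],"rot":[0,0,0]}]'
python3 - <<'E'
from h import *
# re-find pale disc (s2) and grey cover in the top view
im=ctrl.get_image('top')[:,:,::-1].copy();cv2.imwrite('pics/top2.png',im)
m=ctrl.camera_model('top')
k=((im.max(2)>110)&(im.max(2).astype(int)-im.min(2)<40)).astype('uint8');n,l,s,c=cv2.connectedComponentsWithStats(k)
for i in range(1,n):
    if 40<s[i,4]<500 and 330<c[i][0]<480 and 150<c[i][1]<300:print(s[i],c[i].round(1),im[int(c[i][1]),int(c[i][0])],pix2w('',*c[i],10,m).round(1))
plan([412,-336,210],mag()[2]+np.pi)
E
```

```text
t: 24.1
ee_pos: [475.5, 277.9, 26.4]
orientation: [-2.289, -2.152, -0.003]
ft_force: [-6.7, 1.9, 37.1]
width: 0.5
grasp_force: 16.5
t: 24.27
ee_pos: [476.3, 278.9, 25.9]
orientation: [2.289, 2.152, 0.007]
ft_force: [-4.5, 2.7, 33.9]
width: 0.6
grasp_force: 14.8
t: 25.18
ee_pos: [476.2, 284.8, 215.5]
orientation: [2.288, 2.151, 0.007]
ft_force: [0.0, 1.2, 0.1]
width: 0.2
grasp_force: 0.0
[380 173  16  17 212] [387.4 181. ] [173 160 161] [ 619.8 -218.8   10. ]
[419 242  19  18 269] [427.9 250.4] [235 241 246] [ 414.1 -338.4   10. ]
[379 274  29  18 135] [392.7 282.1] [98 96 97] [ 320.8 -234.    10. ]
to [ 412 -336  210] shift [-622.9  -24.6    3. ] rot [ 1.6000e-03  4.0000e-04 -1.5708e+00] len 623.0 rows>= 15.0
```

```bash
python3 -m inch '[{"xyz":[-40,0,0],"rot":[0,0,-0.12]},{"xyz":[-80,10,0],"rot":[0,0,-0.24]},{"xyz":[-120,15,0],"rot":[0,0,-0.36]},{"xyz":[-160,20,0],"rot":[0,0,-0.48]},{"xyz":[-200,20,0],"rot":[0,0,-0.6]},{"xyz":[-240,20,0],"rot":[0,0,-0.72]},{"xyz":[-280,15,0],"rot":[0,0,-0.84]},{"xyz":[-320,10,0],"rot":[0,0,-0.96]},{"xyz":[-360,5,0],"rot":[0,0,-1.08]},{"xyz":[-400,0,0],"rot":[0,0,-1.2]},{"xyz":[-440,-5,0],"rot":[0,0,-1.32]},{"xyz":[-480,-10,0],"rot":[0,0,-1.44]}]' 0
python3 -m inch '[{"xyz":[0,0,0],"rot":[0,0,-0.12]},{"xyz":[0,0,0],"rot":[0,0,-0.13]},{"xyz":[0,0,0],"rot":[0,0,-0.13]}]'
python3 - <<'E'
from h import *
a=mag()[2];plan([414,-336,130],a+np.pi);print(ctrl.get_obs()['qpos'].round(2))
E
```

```text
t: 26.23
ee_pos: [441.0, -154.7, 211.0]
orientation: [-0.478, -3.101, -0.001]
ft_force: [0.5, -0.5, -0.0]
width: 77.0
grasp_force: 0.0
t: 26.48
ee_pos: [441.7, -153.4, 211.5]
orientation: [-0.29, -3.125, -0.002]
ft_force: [-0.6, 0.3, 0.1]
width: 87.9
grasp_force: 0.0
to [ 414 -336  130] shift [  -6.6 -184.7   81.3] rot [ 0.001  -0.0033 -0.1232] len 202.0 rows>= 4.8
[-0.36  0.21  1.98  0.    0.96 -1.75]
```

```bash
python3 -m inch '[{"xyz":[-2,-38,0],"rot":[0,0,-0.06]},{"xyz":[-4,-76,0],"rot":[0,0,-0.123]},{"xyz":[-6,-114,5],"rot":[0,0,-0.123]},{"xyz":[-7,-150,25],"rot":[0,0,-0.123]},{"xyz":[-7,-180,60],"rot":[0,0,-0.123]},{"xyz":[-7,-185,80],"rot":[0,0,-0.123]},{"xyz":[-7,-185,81],"rot":[0,0,-0.123]},{"xyz":[-7,-185,81],"rot":[0,0,-0.123]},{"xyz":[-7,-185,81],"rot":[0,0,-0.123]},{"xyz":[-7,-185,81],"rot":[0,0,-0.123]}]' 0
cat >> h.py <<'E'
def find(z=8,lo=110):
    m=ctrl.camera_model('wrist');im=ctrl.get_image('wrist')[:,:,::-1].copy()
    hsv=cv2.cvtColor(im,cv2.COLOR_BGR2HSV);k=((hsv[...,1]<70)&(hsv[...,2]>lo)).astype('uint8');n,l,s,c=cv2.connectedComponentsWithStats(k)
    for i in range(1,n):
        if 600<s[i,4]<6000:
            cc=s[i,:2]+s[i,2:4]/2;print(s[i],c[i].round(1),pix2w('',*c[i],z,m).round(1))
    return im
E
python3 - <<'E'
from h import *
cv2.imwrite('pics/w10.png',find());plan([414,-336,3],mag()[2]+np.pi)
E
```

```text
t: 27.32
ee_pos: [417.5, -336.0, 133.5]
orientation: [0.091, 3.139, -0.001]
ft_force: [-0.2, 0.9, -0.3]
width: 87.6
grasp_force: 0.0
[ 344   39  131   66 1513] [413.2  73.1] [ 312.  -246.2    8. ]
[ 297  164   50   49 1953] [321.3 187.9] [ 413.4 -335.2    8. ]
[   0  208   77   44 2161] [ 39.9 229.4] [ 440.8 -629.     8. ]
[ 422  210  114   71 3640] [467.9 239.3] [ 476.6 -186.     8. ]
to [ 414 -336    3] shift [3.900e+00 1.000e-01 1.307e+02] rot [-0.0013  0.0019  0.0045] len 131.0 rows>= 3.1
```

```bash
python3 -m inch '[{"xyz":[4.5,0.5,20],"rot":[0,0,0.004]},{"xyz":[4.5,0.5,60],"rot":[0,0,0.004]},{"xyz":[4.5,0.5,95],"rot":[0,0,0.004]},{"xyz":[4.5,0.5,120],"rot":[0,0,0.004]},{"xyz":[4.5,0.5,130],"rot":[0,0,0.004]},{"xyz":[4.5,0.5,130],"rot":[0,0,0.004]},{"xyz":[4.5,0.5,130],"rot":[0,0,0.004]},{"xyz":[4.5,0.5,130],"rot":[0,0,0.004]}]' 50
python3 -m inch '[{"xyz":[0,0,0],"rot":[0,0,0]},{"xyz":[0,0,0],"rot":[0,0,0]},{"xyz":[0,0,0],"rot":[0,0,0]},{"xyz":[0,0,0],"rot":[0,0,0]},{"xyz":[0,0,0],"rot":[0,0,0]},{"xyz":[0,0,0],"rot":[0,0,0]}]' 255
python3 - <<'E'
from h import *
plan([528.7,168.2,215],mag()[2]+np.pi)
E
```

```text
t: 28.03
ee_pos: [413.0, -336.5, 3.6]
orientation: [0.098, 3.138, -0.002]
ft_force: [0.9, 0.6, 1.1]
width: 70.6
grasp_force: 0.0
t: 28.53
ee_pos: [412.2, -336.3, 2.7]
orientation: [0.099, 3.14, -0.001]
ft_force: [-0.6, 0.3, 5.5]
width: 47.0
grasp_force: 30.0
to [528.7 168.2 215. ] shift [ -84.7  510.7 -212.5] rot [-0.0004  0.0005 -0.0009] len 560.0 rows>= 13.4
```

```bash
python3 -m inch '[{"xyz":[0,0,-40],"rot":[0,0,0]},{"xyz":[0,0,-80],"rot":[0,0,0]},{"xyz":[0,0,-120],"rot":[0,0,0]},{"xyz":[0,0,-160],"rot":[0,0,0]},{"xyz":[0,5,-200],"rot":[0,0,0]},{"xyz":[-7,40,-212],"rot":[0,0,0]},{"xyz":[-14,80,-212],"rot":[0,0,0]},{"xyz":[-21,120,-212],"rot":[0,0,0]},{"xyz":[-28,160,-212],"rot":[0,0,0]},{"xyz":[-35,200,-212],"rot":[0,0,0]},{"xyz":[-42,240,-212],"rot":[0,0,0]},{"xyz":[-48,280,-212],"rot":[0,0,0]}]'
python3 -m inch '[{"xyz":[-6,40,0],"rot":[0,0,0]},{"xyz":[-12,80,0],"rot":[0,0,0]},{"xyz":[-18,120,0],"rot":[0,0,0]},{"xyz":[-25,160,0],"rot":[0,0,0]},{"xyz":[-31,200,0],"rot":[0,0,0]},{"xyz":[-36,230,0],"rot":[0,0,0]},{"xyz":[-36,230,10],"rot":[0,0,0]},{"xyz":[-36,230,10],"rot":[0,0,0]},{"xyz":[-36,230,10],"rot":[0,0,0]},{"xyz":[-36,230,10],"rot":[0,0,0]}]'
cat >> h.py <<'E'
def held():
    im=ctrl.get_image('wrist')[:,:,::-1].copy();m=ctrl.camera_model('wrist');o=ctrl.get_obs()
    print(o['width'],o['ft_force'].round(1),'bore',w2pix('',[m2w([0,0,98])],m).round(1))
    g=im[190:224,312:334].mean((1,2));print(list(zip(range(190,224),g.round().astype(int)))[::2]);return im
E
python3 - <<'E'
from h import *
cv2.imwrite('pics/w11.png',held());plan([529,168.2,115],mag()[2]+np.pi)
E
```

```text
t: 29.53
ee_pos: [477.4, -57.8, 214.2]
orientation: [0.099, 3.14, -0.0]
ft_force: [0.2, 0.1, -0.1]
width: 47.3
grasp_force: 30.0
t: 30.37
ee_pos: [527.2, 166.5, 203.9]
orientation: [-0.1, -3.139, 0.001]
ft_force: [-0.5, -0.2, -1.2]
width: 47.1
grasp_force: 30.0
47.06701382389945 [ 0.3  0.4 -0.4] bore [[322.9 200. ]]
[(190, np.int64(255)), (192, np.int64(255)), (194, np.int64(255)), (196, np.int64(255)), (198, np.int64(255)), (200, np.int64(255)), (202, np.int64(255)), (204, np.int64(247)), (206, np.int64(197)), (208, np.int64(195)), (210, np.int64(216)), (212, np.int64(220)), (214, np.int64(219)), (216, np.int64(219)), (218, np.int64(218)), (220, np.int64(218)), (222, np.int64(216))]
to [529.  168.2 115. ] shift [-1.4  2.  89.2] rot [-0.0004 -0.0005 -0.0023] len 89.0 rows>= 2.1
```

```bash
python3 -m inch '[{"xyz":[-1.4,1.2,40],"rot":[0,0,0]},{"xyz":[-1.4,1.2,72],"rot":[0,0,0]},{"xyz":[-1.4,1.2,82],"rot":[0,0,0]},{"xyz":[-1.4,1.2,88],"rot":[0,0,0]},{"xyz":[-1.4,1.2,90],"rot":[0,0,0]},{"xyz":[-1.4,1.2,92],"rot":[0,0,0]},{"xyz":[-1.4,1.2,94],"rot":[0,0,0]},{"xyz":[-1.4,1.2,94],"rot":[0,0,0]}]'
python3 -m inch '[{"xyz":[0,0,2],"rot":[0,0,0]},{"xyz":[0,0,4],"rot":[0,0,0]},{"xyz":[0,0,4],"rot":[0,0,0]}]'
python3 -m inch '[{"xyz":[0,0,1],"rot":[0,0,0]},{"xyz":[0,0,2],"rot":[0,0,0]},{"xyz":[0,0,3],"rot":[0,0,0]},{"xyz":[0,0,3],"rot":[0,0,0]}]'
```

```text
t: 31.08
ee_pos: [529.9, 168.8, 111.2]
orientation: [0.099, 3.138, 0.001]
ft_force: [-0.8, 0.3, -0.3]
width: 47.1
grasp_force: 30.0
t: 31.33
ee_pos: [529.5, 168.9, 106.3]
orientation: [0.098, 3.139, 0.0]
ft_force: [0.8, -0.2, 0.1]
width: 47.0
grasp_force: 30.0
t: 31.67
ee_pos: [529.4, 168.8, 103.1]
orientation: [0.099, 3.14, 0.0]
ft_force: [2.0, -0.2, -0.2]
width: 47.0
grasp_force: 30.0
```

```bash
python3 -m inch '[{"xyz":[0,-0.3,1],"rot":[0,0,0]},{"xyz":[0,-0.3,1.5],"rot":[0,0,0]},{"xyz":[0,-0.3,1.5],"rot":[0,0,0]}]'
python3 -m inch '[{"xyz":[0,0,0],"rot":[0,0,0]},{"xyz":[0,0,0],"rot":[0,0,0]},{"xyz":[0,0,0],"rot":[0,0,0]},{"xyz":[0,0,-10],"rot":[0,0,0]},{"xyz":[0,0,-40],"rot":[0,0,0]},{"xyz":[0,0,-80],"rot":[0,0,0]},{"xyz":[0,0,-80],"rot":[0,0,0]},{"xyz":[0,0,-80],"rot":[0,0,0]}]' 75
python3 - <<'E'
from h import *
im=ctrl.get_image('wrist')[:,:,::-1].copy();m=ctrl.camera_model('wrist')
# compare the bore patch with the same one after sample 1 (w9, 800x400 of [130:270,240:520])
r=cv2.resize(cv2.imread('pics/w9.png'),(280,140),interpolation=3)[30:110,30:90]
t=cv2.matchTemplate(im[120:280,240:420],r,cv2.TM_CCOEFF_NORMED);print(cv2.minMaxLoc(t))
print(w2pix('',[m2w([0,0,110])],m).round(1))
plan(m2w([-63,112,165]),mag()[2]+np.pi/2)
E
```

```text
t: 31.92
ee_pos: [529.1, 168.4, 101.7]
orientation: [-0.099, -3.14, 0.0]
ft_force: [0.4, -0.2, 0.8]
width: 47.4
grasp_force: 30.0
t: 32.58
ee_pos: [530.9, 169.0, 184.7]
orientation: [0.098, 3.135, 0.003]
ft_force: [-0.4, -1.8, -0.3]
width: 62.1
grasp_force: 0.0
(-0.8999766111373901, 0.998837411403656, (105, 65), (30, 39))
[[320.  207.6]]
to [474.6 284.  165. ] shift [ 62.2 111.7  17.9] rot [2.40e-03 1.10e-03 1.57e+00] len 129.0 rows>= 12.6
```

Bore patch matches the view after sample 1 (0.999), so it is flush. Stroke 3:

```bash
python3 -m inch '[{"xyz":[10,19,-10],"rot":[0,0,0.12]},{"xyz":[20,38,-10],"rot":[0,0,0.24]},{"xyz":[30,57,-5],"rot":[0,0,0.36]},{"xyz":[40,76,0],"rot":[0,0,0.48]},{"xyz":[50,95,5],"rot":[0,0,0.6]},{"xyz":[61,112,10],"rot":[0,0,0.72]},{"xyz":[61,112,17],"rot":[0,0,0.84]},{"xyz":[61,112,17],"rot":[0,0,0.96]},{"xyz":[61,112,17],"rot":[0,0,1.08]},{"xyz":[61,112,17],"rot":[0,0,1.2]},{"xyz":[61,112,17],"rot":[0,0,1.32]},{"xyz":[61,112,17],"rot":[0,0,1.44]}]' 255
python3 -m inch '[{"xyz":[0,0,0],"rot":[0,0,0.12]},{"xyz":[0,0,0],"rot":[0,0,0.13]},{"xyz":[0,0,0],"rot":[0,0,0.13]},{"xyz":[0,0,0],"rot":[0,0,0.13]}]'
python3 -m inch '[{"xyz":[0,0,30],"rot":[0,0,0]},{"xyz":[0,0,42],"rot":[0,0,0]},{"xyz":[2,0,56],"rot":[0,0,0]},{"xyz":[3,0,70],"rot":[0,0,0]},{"xyz":[3,0,84],"rot":[0,0,0]},{"xyz":[2,0,98],"rot":[0,0,0]},{"xyz":[0,0,110],"rot":[0,0,0]},{"xyz":[-3,0,122],"rot":[0,0,0]},{"xyz":[-6,0,132],"rot":[0,0,0]},{"xyz":[-7,0,137],"rot":[0,0,0]},{"xyz":[-7,0,139],"rot":[0,0,0]},{"xyz":[-7,0,140.5],"rot":[0,0,0]}]'
```

```text
t: 33.63
ee_pos: [474.3, 283.5, 163.2]
orientation: [-2.151, -2.289, 0.005]
ft_force: [-0.1, 0.5, -0.1]
width: 0.7
grasp_force: 0.0
t: 33.97
ee_pos: [474.9, 283.8, 164.0]
orientation: [-2.285, -2.155, 0.002]
ft_force: [0.3, 0.1, -0.3]
width: 0.3
grasp_force: 0.0
t: 34.97
ee_pos: [475.7, 277.7, 26.5]
orientation: [-2.288, -2.153, -0.002]
ft_force: [-10.0, -2.3, 45.7]
width: 0.5
grasp_force: 18.8
```

```bash
python3 -m inch '[{"xyz":[2,0,-15],"rot":[0,0,0]},{"xyz":[6,0,-32],"rot":[0,0,0]},{"xyz":[9,0,-50],"rot":[0,0,0]},{"xyz":[9,0,-68],"rot":[0,0,0]},{"xyz":[8,0,-86],"rot":[0,0,0]},{"xyz":[7,0,-104],"rot":[0,0,0]},{"xyz":[7,0,-122],"rot":[0,0,0]},{"xyz":[7,0,-150],"rot":[0,0,0]},{"xyz":[7,0,-180],"rot":[0,0,0]},{"xyz":[7,0,-190],"rot":[0,0,0]},{"xyz":[7,0,-190],"rot":[0,0,0]}]'
python3 - <<'E'
from h import *
im=ctrl.get_image('top')[:,:,::-1].copy();m=ctrl.camera_model('top')
k=((im.max(2)>110)&(im.max(2).astype(int)-im.min(2)<40)).astype('uint8');n,l,s,c=cv2.connectedComponentsWithStats(k)
for i in range(1,n):
    if 40<s[i,4]<500 and 330<c[i][0]<480 and 150<c[i][1]<300:print(s[i],c[i].round(1),im[int(c[i][1]),int(c[i][0])],pix2w('',*c[i],10,m).round(1))
plan([617.5,-216,210],mag()[2]+np.pi)
E
```

```text
t: 35.88
ee_pos: [476.6, 284.7, 216.5]
orientation: [2.287, 2.152, 0.007]
ft_force: [0.1, -0.0, -0.6]
width: 0.2
grasp_force: 0.0
[380 173  16  17 213] [387.3 181.1] [170 160 159] [ 619.7 -218.6   10. ]
[379 274  30  18 137] [393.  282.2] [101  99 101] [ 320.4 -234.8   10. ]
to [ 617.5 -216.   210. ] shift [-490.6  172.2    4.4] rot [ 1.5000e-03  3.0000e-04 -1.5698e+00] len 520.0 rows>= 12.6
```

```bash
python3 -m inch '[{"xyz":[-38,20,0],"rot":[0,0,-0.12]},{"xyz":[-76,40,0],"rot":[0,0,-0.24]},{"xyz":[-114,60,0],"rot":[0,0,-0.36]},{"xyz":[-152,75,0],"rot":[0,0,-0.48]},{"xyz":[-190,90,0],"rot":[0,0,-0.6]},{"xyz":[-228,105,0],"rot":[0,0,-0.72]},{"xyz":[-266,120,0],"rot":[0,0,-0.84]},{"xyz":[-304,135,0],"rot":[0,0,-0.96]},{"xyz":[-342,150,0],"rot":[0,0,-1.08]},{"xyz":[-380,165,0],"rot":[0,0,-1.2]},{"xyz":[-418,172,0],"rot":[0,0,-1.32]},{"xyz":[-456,172,0],"rot":[0,0,-1.44]}]' 0
python3 -m inch '[{"xyz":[0,0,0],"rot":[0,0,0]},{"xyz":[0,0,0],"rot":[0,0,0]}]'
python3 - <<'E'
from h import *
plan([617.5,-216,135],mag()[2]+np.pi)
E
```

```text
t: 36.93
ee_pos: [617.8, -163.4, 211.2]
orientation: [-0.342, -3.12, -0.001]
ft_force: [0.7, -0.0, -0.0]
width: 77.2
grasp_force: 0.0
t: 37.1
ee_pos: [616.6, -163.5, 211.2]
orientation: [-0.359, -3.117, -0.001]
ft_force: [-0.5, 0.5, -0.1]
width: 86.9
grasp_force: 0.0
to [ 617.5 -216.   135. ] shift [-13.1 -51.   76.1] rot [ 0.0006 -0.0042 -0.1675] len 93.0 rows>= 2.2
```

```bash
python3 -m inch '[{"xyz":[-13,-35,20],"rot":[0,0,-0.1]},{"xyz":[-13,-51,55],"rot":[0,0,-0.167]},{"xyz":[-13,-51,76],"rot":[0,0,-0.167]},{"xyz":[-13,-51,76],"rot":[0,0,-0.167]},{"xyz":[-13,-51,76],"rot":[0,0,-0.167]},{"xyz":[-13,-51,76],"rot":[0,0,-0.167]},{"xyz":[-13,-51,76],"rot":[0,0,-0.167]}]' 0
python3 - <<'E'
from h import *
cv2.imwrite('pics/w12.png',find(10,90));plan([618,-216,3],mag()[2]+np.pi)
E
```

```text
t: 37.68
ee_pos: [620.5, -213.4, 139.8]
orientation: [0.09, 3.138, -0.001]
ft_force: [0.2, 0.0, 0.0]
width: 87.9
grasp_force: 0.0
[   0  152   54   73 2348] [ 26.5 189.8] [ 602.5 -511.9   10. ]
[ 294  164   50   51 1998] [318.4 189.1] [ 618.5 -215.7   10. ]
to [ 618 -216    3] shift [  2.8  -2.4 136.9] rot [-0.0007  0.0026  0.0045] len 137.0 rows>= 3.3
```

```bash
python3 -m inch '[{"xyz":[3.2,-2.4,20],"rot":[0,0,0.004]},{"xyz":[3.2,-2.4,60],"rot":[0,0,0.004]},{"xyz":[3.2,-2.4,95],"rot":[0,0,0.004]},{"xyz":[3.2,-2.4,125],"rot":[0,0,0.004]},{"xyz":[3.2,-2.4,136],"rot":[0,0,0.004]},{"xyz":[3.2,-2.4,136],"rot":[0,0,0.004]},{"xyz":[3.2,-2.4,136],"rot":[0,0,0.004]},{"xyz":[3.2,-2.4,136],"rot":[0,0,0.004]}]' 50
python3 -m inch '[{"xyz":[0,0,0],"rot":[0,0,0]},{"xyz":[0,0,0],"rot":[0,0,0]},{"xyz":[0,0,0],"rot":[0,0,0]},{"xyz":[0,0,0],"rot":[0,0,0]},{"xyz":[0,0,0],"rot":[0,0,0]},{"xyz":[0,0,0],"rot":[0,0,0]}]' 255
python3 - <<'E'
from h import *
plan([529,168.2,205],mag()[2]+np.pi)
E
```

```text
t: 38.4
ee_pos: [617.4, -216.7, 3.8]
orientation: [0.097, 3.138, -0.001]
ft_force: [0.0, 0.6, -0.3]
width: 70.6
grasp_force: 0.0
t: 38.9
ee_pos: [616.3, -216.6, 2.7]
orientation: [0.098, 3.14, -0.0]
ft_force: [-0.1, 0.3, 5.2]
width: 47.1
grasp_force: 30.0
to [529.  168.2 205. ] shift [ 111.   378.6 -202.4] rot [-0.0001  0.0006 -0.0004] len 443.0 rows>= 10.6
```

```bash
python3 -m inch '[{"xyz":[0,0,-40],"rot":[0,0,0]},{"xyz":[0,0,-80],"rot":[0,0,0]},{"xyz":[0,0,-120],"rot":[0,0,0]},{"xyz":[0,0,-160],"rot":[0,0,0]},{"xyz":[5,5,-200],"rot":[0,0,0]},{"xyz":[15,40,-202],"rot":[0,0,0]},{"xyz":[26,78,-202],"rot":[0,0,0]},{"xyz":[37,116,-202],"rot":[0,0,0]},{"xyz":[48,154,-202],"rot":[0,0,0]},{"xyz":[59,192,-202],"rot":[0,0,0]},{"xyz":[70,230,-202],"rot":[0,0,0]},{"xyz":[81,268,-202],"rot":[0,0,0]}]'
python3 -m inch '[{"xyz":[10,38,0],"rot":[0,0,0]},{"xyz":[20,76,0],"rot":[0,0,0]},{"xyz":[30,110,0],"rot":[0,0,0]},{"xyz":[30,110,0],"rot":[0,0,0]},{"xyz":[30,110,0],"rot":[0,0,0]},{"xyz":[30,110,0],"rot":[0,0,0]},{"xyz":[30,110,0],"rot":[0,0,0]}]'
python3 - <<'E'
from h import *
cv2.imwrite('pics/w13.png',held());plan([529,168.3,115],mag()[2]+np.pi)
E
```

```text
t: 39.9
ee_pos: [551.0, 57.6, 204.1]
orientation: [-0.098, -3.14, 0.0]
ft_force: [1.0, 0.4, -0.7]
width: 46.7
grasp_force: 30.0
t: 40.48
ee_pos: [528.9, 166.6, 204.0]
orientation: [-0.099, -3.14, 0.001]
ft_force: [-0.1, -0.6, -0.8]
width: 46.9
grasp_force: 30.0
47.19558774374726 [ 0.7 -0.1 -0.8] bore [[322.7 198.4]]
[(190, np.int64(255)), (192, np.int64(255)), (194, np.int64(255)), (196, np.int64(255)), (198, np.int64(255)), (200, np.int64(255)), (202, np.int64(255)), (204, np.int64(255)), (206, np.int64(251)), (208, np.int64(146)), (210, np.int64(121)), (212, np.int64(134)), (214, np.int64(140)), (216, np.int64(139)), (218, np.int64(138)), (220, np.int64(138)), (222, np.int64(143))]
to [529.  168.3 115. ] shift [ 0.2  1.9 89.1] rot [-0.0003 -0.0001 -0.0019] len 89.0 rows>= 2.1
```

```bash
python3 -m inch '[{"xyz":[1,1.2,40],"rot":[0,0,0]},{"xyz":[1,1.2,72],"rot":[0,0,0]},{"xyz":[1,1.2,82],"rot":[0,0,0]},{"xyz":[1,1.2,88],"rot":[0,0,0]},{"xyz":[1,1.2,90],"rot":[0,0,0]},{"xyz":[1,1.2,92],"rot":[0,0,0]},{"xyz":[1,1.2,94],"rot":[0,0,0]},{"xyz":[1,1.2,94],"rot":[0,0,0]}]'
python3 -m inch '[{"xyz":[0,0,2],"rot":[0,0,0]},{"xyz":[0,0,4],"rot":[0,0,0]},{"xyz":[0,0,4],"rot":[0,0,0]}]'
python3 -m inch '[{"xyz":[0,0,1],"rot":[0,0,0]},{"xyz":[0,0,2],"rot":[0,0,0]},{"xyz":[0,0,3],"rot":[0,0,0]},{"xyz":[0,0,3],"rot":[0,0,0]}]'
```

```text
t: 41.2
ee_pos: [528.6, 169.0, 111.2]
orientation: [0.098, 3.138, 0.001]
ft_force: [0.5, -0.9, -0.9]
width: 47.2
grasp_force: 30.0
t: 41.45
ee_pos: [528.3, 169.0, 106.4]
orientation: [0.098, 3.139, 0.0]
ft_force: [1.6, -0.3, -0.1]
width: 47.1
grasp_force: 30.0
t: 41.78
ee_pos: [528.2, 168.9, 103.1]
orientation: [0.098, 3.14, 0.0]
ft_force: [1.4, -0.3, -0.0]
width: 47.2
grasp_force: 30.0
```

Lower the last bit, release, back off and rotate to the lever.

```bash
python3 -m inch '[{"xyz":[0,-0.3,1],"rot":[0,0,0]},{"xyz":[0,-0.3,1.5],"rot":[0,0,0]},{"xyz":[0,-0.3,1.5],"rot":[0,0,0]}]'
python3 -m inch '[{"xyz":[0,0,0],"rot":[0,0,0]},{"xyz":[0,0,0],"rot":[0,0,0]},{"xyz":[0,0,0],"rot":[0,0,0]},{"xyz":[0,0,-10],"rot":[0,0,0]},{"xyz":[0,0,-40],"rot":[0,0,0]},{"xyz":[0,0,-80],"rot":[0,0,0]},{"xyz":[0,0,-80],"rot":[0,0,0]},{"xyz":[0,0,-80],"rot":[0,0,0]}]' 75
python3 - <<'E'
from h import *
im=ctrl.get_image('wrist')[:,:,::-1].copy();m=ctrl.camera_model('wrist');cv2.imwrite('pics/w14.png',im)
print('bore',w2pix('',[m2w([0,0,110]),m2w([0,0,119])],m).round(1))
g=cv2.GaussianBlur(cv2.cvtColor(im,6),(3,3),0)
print(cv2.HoughCircles(g[150:260,260:390],cv2.HOUGH_GRADIENT,1,40,param1=80,param2=12,minRadius=25,maxRadius=33))
plan(m2w([-63,112,165]),mag()[2]+np.pi/2)
E
```

```text
t: 42.03
ee_pos: [527.9, 168.6, 101.6]
orientation: [-0.098, -3.14, 0.0]
ft_force: [0.2, -0.7, -0.5]
width: 46.8
grasp_force: 30.0
t: 42.7
ee_pos: [529.5, 169.2, 184.6]
orientation: [0.098, 3.135, 0.003]
ft_force: [-1.2, -0.0, -0.3]
width: 62.3
grasp_force: 0.0
bore [[320.  209.4]
 [319.9 212.7]]
[[[59.5 56.5 28.6]]]
to [474.6 284.  165. ] shift [ 60.7 111.7  17.8] rot [2.2000e-03 1.0000e-03 1.5705e+00] len 128.0 rows>= 12.6
```

Disc seen at (319.5,206.5), radius 28.6 px, which is concentric. Stroke 4:

```bash
python3 -m inch '[{"xyz":[10,19,-10],"rot":[0,0,0.12]},{"xyz":[20,38,-10],"rot":[0,0,0.24]},{"xyz":[30,57,-5],"rot":[0,0,0.36]},{"xyz":[40,76,0],"rot":[0,0,0.48]},{"xyz":[50,95,5],"rot":[0,0,0.6]},{"xyz":[61,112,10],"rot":[0,0,0.72]},{"xyz":[61,112,17],"rot":[0,0,0.84]},{"xyz":[61,112,17],"rot":[0,0,0.96]},{"xyz":[61,112,17],"rot":[0,0,1.08]},{"xyz":[61,112,17],"rot":[0,0,1.2]},{"xyz":[61,112,17],"rot":[0,0,1.32]},{"xyz":[61,112,17],"rot":[0,0,1.44]}]' 255
python3 -m inch '[{"xyz":[0,0,0],"rot":[0,0,0.12]},{"xyz":[0,0,0],"rot":[0,0,0.13]},{"xyz":[0,0,0],"rot":[0,0,0.13]},{"xyz":[0,0,0],"rot":[0,0,0.13]}]'
python3 -m inch '[{"xyz":[0,0,30],"rot":[0,0,0]},{"xyz":[0,0,42],"rot":[0,0,0]},{"xyz":[2,0,56],"rot":[0,0,0]},{"xyz":[3,0,70],"rot":[0,0,0]},{"xyz":[3,0,84],"rot":[0,0,0]},{"xyz":[2,0,98],"rot":[0,0,0]},{"xyz":[0,0,110],"rot":[0,0,0]},{"xyz":[-3,0,122],"rot":[0,0,0]},{"xyz":[-6,0,132],"rot":[0,0,0]},{"xyz":[-7,0,137],"rot":[0,0,0]},{"xyz":[-7,0,139],"rot":[0,0,0]},{"xyz":[-7,0,140],"rot":[0,0,0]}]'
```

```text
t: 43.75
ee_pos: [472.8, 283.6, 163.1]
orientation: [-2.15, -2.289, 0.005]
ft_force: [-0.0, -0.3, -0.1]
width: 0.7
grasp_force: 0.0
t: 44.08
ee_pos: [473.4, 283.9, 163.9]
orientation: [-2.285, -2.156, 0.002]
ft_force: [-0.0, -0.6, 0.7]
width: 0.4
grasp_force: 0.0
t: 45.08
ee_pos: [474.4, 278.0, 26.6]
orientation: [-2.287, -2.154, -0.003]
ft_force: [-6.3, -0.3, 33.9]
width: 0.2
grasp_force: 14.4
```

```bash
python3 -m inch '[{"xyz":[2,0,-15],"rot":[0,0,0]},{"xyz":[6,0,-32],"rot":[0,0,0]},{"xyz":[9,0,-50],"rot":[0,0,0]},{"xyz":[9,0,-68],"rot":[0,0,0]},{"xyz":[8,0,-86],"rot":[0,0,0]},{"xyz":[7,0,-104],"rot":[0,0,0]},{"xyz":[7,0,-122],"rot":[0,0,0]},{"xyz":[7,0,-140],"rot":[0,0,0]},{"xyz":[7,0,-160],"rot":[0,0,0]},{"xyz":[7,0,-160],"rot":[0,0,0]}]'
python3 - <<'E'
from h import *
x,y,a=mag();json.dump([529.2,168.4,a],open('mag.json','w'))
plan(m2w([0,0,184]),a+np.pi);plan(m2w([105,0,184]),a+np.pi)
E
```

```text
t: 45.92
ee_pos: [475.4, 285.0, 187.7]
orientation: [2.286, 2.153, 0.007]
ft_force: [0.2, -0.1, 0.5]
width: 0.4
grasp_force: 0.0
to [529.2 168.4 184. ] shift [-113.2   60.6    3.7] rot [ 4.9000e-03  1.0000e-03 -1.5687e+00] len 128.0 rows>= 12.5
to [634.  161.9 184. ] shift [-113.4  165.6    4.1] rot [ 4.9000e-03  1.0000e-03 -1.5687e+00] len 201.0 rows>= 12.5
```

```bash
python3 -m inch '[{"xyz":[-15,8,-5],"rot":[0,0,-0.12]},{"xyz":[-30,16,-5],"rot":[0,0,-0.24]},{"xyz":[-45,24,0],"rot":[0,0,-0.36]},{"xyz":[-60,32,0],"rot":[0,0,-0.48]},{"xyz":[-75,40,0],"rot":[0,0,-0.6]},{"xyz":[-90,48,3],"rot":[0,0,-0.72]},{"xyz":[-105,55,3],"rot":[0,0,-0.84]},{"xyz":[-113,60,3],"rot":[0,0,-0.96]},{"xyz":[-113,60,3],"rot":[0,0,-1.08]},{"xyz":[-113,60,3],"rot":[0,0,-1.2]},{"xyz":[-113,60,3],"rot":[0,0,-1.32]},{"xyz":[-113,60,3],"rot":[0,0,-1.44]}]' 75
python3 -m inch '[{"xyz":[0,0,0],"rot":[0,0,-0.12]},{"xyz":[0,0,0],"rot":[0,0,-0.13]},{"xyz":[0,0,0],"rot":[0,0,-0.13]},{"xyz":[0,0,0],"rot":[0,0,-0.13]}]'
python3 - <<'E'
from h import *
im=ctrl.get_image('wrist')[:,:,::-1].copy();m=ctrl.camera_model('wrist');cv2.imwrite('pics/w15.png',im)
print('bore',w2pix('',[m2w([0,0,110]),m2w([0,0,98])],m).round(1))
def circ(im):
    g=cv2.GaussianBlur(cv2.cvtColor(im,6),(3,3),0);print(cv2.HoughCircles(g[150:260,260:390],cv2.HOUGH_GRADIENT,1,40,param1=80,param2=12,minRadius=22,maxRadius=33))
    print(im[180:240:3,310:330].mean((1,2)).round().astype(int))
circ(im);circ(cv2.imread('pics/w14.png'))
print('pad',[ (u,v) for u,v in w2pix('',[m2w([-63,109,127])],m).round()], im[130:150:4,440:500:6].mean(2).astype(int).tolist())
plan(m2w([105,0,184]),mag()[2]+np.pi)
E
```

```text
t: 46.92
ee_pos: [526.1, 167.3, 180.3]
orientation: [-0.29, -3.126, 0.001]
ft_force: [0.6, 0.3, 1.2]
width: 61.8
grasp_force: 0.0
t: 47.25
ee_pos: [526.5, 167.6, 181.0]
orientation: [-0.102, -3.139, 0.001]
ft_force: [-0.4, 0.4, 0.3]
width: 62.0
grasp_force: 0.0
bore [[321.5 210.4]
 [321.5 206.4]]
[[[60.5 60.5 29.7]]]
[255 251 236 238 237 230 220 181 216 233 237 238 238 237 237 235 219 201
 193 198]
[[[59.5 56.5 28.6]]]
[210 236 236 236 231 227 202 177 219 232 235 234 234 235 235 235 235 234
 222 254]
pad [(np.float64(474.0), np.float64(133.0))] [[77, 77, 83, 84, 89, 88, 87, 81, 81, 80], [89, 86, 86, 87, 84, 90, 87, 83, 82, 76], [86, 84, 86, 87, 86, 83, 86, 82, 79, 76], [71, 68, 45, 60, 70, 83, 83, 85, 84, 73], [73, 60, 45, 53, 56, 83, 81, 82, 88, 67]]
to [634.  161.9 184. ] shift [-107.5    1.2   -2.9] rot [-0.0003 -0.0008 -0.0027] len 108.0 rows>= 2.6
```

```bash
python3 -m inch '[{"xyz":[-40,1,-3],"rot":[0,0,0]},{"xyz":[-80,1,-3],"rot":[0,0,0]},{"xyz":[-108,1,-3],"rot":[0,0,0]},{"xyz":[-108,1,-3],"rot":[0,0,0]},{"xyz":[-108,1,-3],"rot":[0,0,0]},{"xyz":[-108,1,20],"rot":[0,0,0]},{"xyz":[-108,1,40],"rot":[0,0,0]},{"xyz":[-108,1,50],"rot":[0,0,0]},{"xyz":[-108,1,53],"rot":[0,0,0]},{"xyz":[-108,1,53],"rot":[0,0,0]},{"xyz":[-108,1,53],"rot":[0,0,0]}]' 255
python3 - <<'E'
from h import *
plan(m2w([28.4,0,128]),mag()[2]+np.pi)
E
```

```text
t: 48.22
ee_pos: [634.8, 162.2, 129.5]
orientation: [0.098, 3.139, 0.0]
ft_force: [1.0, 1.5, 0.1]
width: 0.4
grasp_force: 0.0
to [557.5 166.6 128. ] shift [77.4 -0.4  1.4] rot [ 0.0002  0.0006 -0.0003] len 77.0 rows>= 1.9
```

```bash
python3 -m inch '[{"xyz":[8,0,1],"rot":[0,0,0]},{"xyz":[16,0,1],"rot":[0,0,0]},{"xyz":[24,0,1],"rot":[0,0,0]},{"xyz":[32,0,1],"rot":[0,0,0]},{"xyz":[40,0,1],"rot":[0,0,0]},{"xyz":[48,0,1],"rot":[0,0,0]},{"xyz":[56,0,1],"rot":[0,0,0]},{"xyz":[63,0,1],"rot":[0,0,0]},{"xyz":[69,0,1],"rot":[0,0,0]},{"xyz":[73,0,1],"rot":[0,0,0]},{"xyz":[76,0,1],"rot":[0,0,0]},{"xyz":[76,0,1],"rot":[0,0,0]}]'
python3 -m inch '[{"xyz":[1,0,0],"rot":[0,0,0]},{"xyz":[2,0,0],"rot":[0,0,0]},{"xyz":[3,0,0],"rot":[0,0,0]},{"xyz":[3,0,0],"rot":[0,0,0]}]'
```

```text
t: 49.22
ee_pos: [559.7, 166.7, 127.8]
orientation: [0.097, 3.138, -0.0]
ft_force: [4.5, -0.7, -0.9]
width: 0.5
grasp_force: 2.6
t: 49.55
ee_pos: [559.4, 166.7, 128.1]
orientation: [0.097, 3.133, 0.001]
ft_force: [13.3, -3.0, -5.1]
width: 0.3
grasp_force: 6.5
```

```bash
python3 -m inch '[{"xyz":[1,0,0],"rot":[0,0,0]},{"xyz":[2,0,0],"rot":[0,0,0]},{"xyz":[2.5,0,0],"rot":[0,0,0]},{"xyz":[2.5,0,0],"rot":[0,0,0]}]'
python3 -m inch '[{"xyz":[-18,0,0],"rot":[0,0,0]},{"xyz":[-20,0,-30],"rot":[0,0,0]},{"xyz":[-15,0,-70],"rot":[0,0,0]},{"xyz":[0,20,-110],"rot":[0,0,0]},{"xyz":[20,25,-150],"rot":[0,0,0]},{"xyz":[28,28,-190],"rot":[0,0,0]},{"xyz":[28,28,-202],"rot":[0,0,0]},{"xyz":[28,28,-202],"rot":[0,0,0]},{"xyz":[28,28,-202],"rot":[0,0,0]},{"xyz":[28,28,-202],"rot":[0,0,0]},{"xyz":[28,28,-202],"rot":[0,0,0]}]'
python3 - <<'E'
from h import *;import pickle
m=ctrl.camera_model('wrist');im=ctrl.get_image('wrist')[:,:,::-1].copy();cv2.imwrite('pics/w16.png',im)
t=ctrl.get_image('top')[:,:,::-1].copy();mt=ctrl.camera_model('top');cv2.imwrite('pics/top3.png',t)
def cen(im,u,v,r):
    g=im[v-r:v+r+1,u-r:u+r+1].astype(float).mean(2);w=np.clip(120-g,0,60);yy,xx=np.mgrid[v-r:v+r+1,u-r:u+r+1];return (w*xx).sum()/w.sum(),(w*yy).sum()/w.sum(),w.sum()
u,v=w2pix('',[[540.5,167.1,143]],m)[0].round().astype(int);k=cen(im,u,v,9);print('knob wrist',k,pix2w('',*k[:2],143,m))
k=cen(t,253,199,6);print('knob top',k,pix2w('',*k[:2],143,mt),'start was 252.69 199.39 / 540.54 167.61')
t0=cv2.imread('pics/top0.png')
# lever pad, timer, amber bottle: match the starting patches in the current picture
for n,(x,y,r) in dict(pad=(212,223,11),timer=(190,192,16),amber=(308,147,13)).items():
    q=cv2.matchTemplate(t[y-r-8:y+r+9,x-r-8:x+r+9],t0[y-r:y+r+1,x-r:x+r+1],cv2.TM_CCOEFF_NORMED);_,s,_,l=cv2.minMaxLoc(q);print(n,round(s,3),'shift px',l[0]-8,l[1]-8)
print(ctrl.get_obs()['ee_pos'],ctrl.get_obs()['ft_force'])
E
```

```text
t: 49.88
ee_pos: [559.1, 166.8, 128.3]
orientation: [0.096, 3.128, 0.001]
ft_force: [20.4, -4.8, -10.8]
width: 0.4
grasp_force: 10.1
t: 50.8
ee_pos: [526.3, 196.3, 327.5]
orientation: [-0.098, -3.136, 0.002]
ft_force: [-0.2, 0.1, 0.5]
width: 0.3
grasp_force: 0.0
knob wrist (np.float64(298.08497213650816), np.float64(192.9316077925667), np.float64(7237.666666666666)) [538.61306764 167.81819458 143.        ]
knob top (np.float64(251.2169827837759), np.float64(198.38669390137147), np.float64(5711.666666666667)) [544.38119114 167.33701    143.        ] start was 252.69 199.39 / 540.54 167.61
pad 0.399 shift px 6 5
timer 0.228 shift px 1 -8
amber 0.998 shift px 0 0
[526.59634037 196.32777745 327.76437014] [ 0.35702271 -0.03515173 -0.65479679]
```

```bash
python3 -m inch '[{"xyz":[0,-40,0],"rot":[0,0,0]},{"xyz":[0,-80,0],"rot":[0,0,0]},{"xyz":[0,-120,0],"rot":[0,0,0]},{"xyz":[0,-160,0],"rot":[0,0,0]},{"xyz":[0,-200,0],"rot":[0,0,0]},{"xyz":[0,-240,0],"rot":[0,0,0]},{"xyz":[0,-280,0],"rot":[0,0,0]},{"xyz":[0,-320,0],"rot":[0,0,0]},{"xyz":[0,-350,0],"rot":[0,0,0]},{"xyz":[0,-350,0],"rot":[0,0,0]},{"xyz":[0,-350,0],"rot":[0,0,0]},{"xyz":[0,-350,0],"rot":[0,0,0]}]'
python3 - <<'E'
from h import *
t=ctrl.get_image('top')[:,:,::-1].copy();cv2.imwrite('pics/top4.png',t);t0=cv2.imread('pics/top0.png')
for n,(x,y,r) in dict(pad=(212,223,11),timer=(190,192,16),amber=(308,147,13),plate=(255,199,12)).items():
    q=cv2.matchTemplate(t[y-r-8:y+r+9,x-r-8:x+r+9],t0[y-r:y+r+1,x-r:x+r+1],cv2.TM_CCOEFF_NORMED);_,s,_,l=cv2.minMaxLoc(q);print(n,round(s,3),'shift px',l[0]-8,l[1]-8)
print(ctrl.get_obs()['ft_force'])
E
```

```text
t: 51.9
ee_pos: [505.1, -152.3, 328.8]
orientation: [-0.099, -3.138, -0.001]
ft_force: [0.7, 1.1, -0.2]
width: 0.4
grasp_force: 0.0
pad 0.205 shift px 8 0
timer 0.998 shift px 0 0
amber 0.998 shift px 0 0
plate 0.949 shift px 0 0
[-0.01304051 -0.502467   -0.07762675]
```

Run:
```python
import cv2
a=cv2.imread('pics/top0.png').mean(2);b=cv2.imread('pics/top4.png').mean(2);c=cv2.imread('pics/top2.png').mean(2)
for i in(a,c,b):print(i[210:240:3,195:260:5].astype(int))
```

```text
[[ 42  43  39  34  41  27  27  29  33  78 237 249 249]
 [ 41  41  43  43  44  33  25  31  27  80 227 233 238]
 [ 45  42  45  51  53  34  29  30  32 105 171 176 184]
 [ 45  47  43  56  66  33  30  26  28  65 165 177 175]
 [ 44  43  47  58  62  39  36  29  36  32 157 165 160]
 [ 51  48  40  61  65  46  49  47  50  46 129 157 176]
 [ 43  45  43  60  66  41  33  28  36  39  57  69  91]
 [ 40  39  39  49  51  34  36  33  28  44  41  49  69]
 [ 45  42  43  41  43  45  37  42  30  44  48  46  43]
 [ 43  41  45  43  47  45  43  39  45  40  42  45  46]]
[[191 188  61  39  41  40  28  34  28  56 189 246 242]
 [188 191  69  37  41  42  26  31  29  61 184 228 238]
 [192 190 102  54  60  37  23  29  29  62 168 179 189]
 [196 191 146  59  62  37  34  24  27  57 167 175 176]
 [216 190 179  57  65  40  36  32  33  34 138 153 155]
 [231 191 189  60  63  50  53  46  47  43 124 125 160]
 [238 193 189  81  63  41  30  35  38  43  57  66  93]
 [239 189 186 111  54  33  32  28  33  38  46  49  66]
 [236 208 190 159  40  43  43  41  33  46  40  50  45]
 [207 242 191 183  46  42  46  43  44  41  44  44  47]]
[[ 40  34  34  33  36  24  30  25  19  32 154 180 222]
 [ 32  34  38  35  35  24  21  29  20  29 150 167 163]
 [ 36  38  40  31  27  31  26  21  28  34 108 111 111]
 [ 32  32  26  24  28  24  33  26  25  40 101 106 104]
 [ 32  24  26  30  22  31  31  27  30  27 110  97 110]
 [ 29  29  31  28  26  37  45  42  38  41 105  80 111]
 [ 21  30  31  25  22  27  29  33  33  32  44  51  61]
 [ 29  29  20  27  25  27  25  33  27  22  19  35  44]
 [ 21  26  25  22  29  26  27  33  25  34  29  26  18]
 [ 28  22  24  27  28  27  27  26  23  25  33  23  23]]
```

Run:
```python
import cv2
a=cv2.imread('pics/w14.png');b=cv2.imread('pics/w15.png');c=cv2.imread('pics/w1.png');d=cv2.imread('pics/w16.png')
for n,p,q,(x,y,r) in(('w14-15',a,b,(472,140,22)),('w1-16',c,d,(392,127,16)),('base w1-16',c,d,(300,150,16))):
    t=cv2.matchTemplate(q[y-r-25:y+r+26,x-r-25:x+r+26],p[y-r:y+r+1,x-r:x+r+1],cv2.TM_CCOEFF_NORMED);_,s,_,l=cv2.minMaxLoc(t);print(n,round(s,3),l[0]-25,l[1]-25)
```

```text
w14-15 0.944 4 2
w1-16 0.907 -2 4
base w1-16 0.967 -3 6
```

```bash
python3 -c "
from workcell import ctrl
print(ctrl.close_job())"
```

```text
the job is handed in; nothing more can be done
None
```

I loaded the magazine with the base ring, the two sample rings on the bench and the cover disc (knob up), gave one full lever stroke for each, then shut the plate with the lever up and handed the job in at about 52 s. The timer and amber bottle did not move in the top view; the cover's last 12 mm drop rests on the lever reaching its stop and the plate closing over it, not on a direct measurement, and no verdict was returned.

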